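# Refill the sugar pail: jar to the front and held

### The arm

A 6-joint arm with a two-finger parallel gripper is mounted at the origin on the work surface. World frame = base frame: x ahead of the robot, y to its left, z up, the work surface at z = 0. Lengths are in m, angles in rad, forces in N, time in s.
With the tool pointing down it reaches from about 0.425 to 0.95 m from the base axis. Payload 3.5 kg.
Tool frame: the origin (TCP) lies midway between the tips of the shut fingers; the grasp point (between the pads) lies 19 mm behind it; x points along the fingers, y is the direction in which the jaws open and shut, and the axes are right-handed (so a half turn about x gives the same grasp; the last joint's range is limited). The gripper opens to 85 mm and grips with 20 to 120 N. Pads are 22 mm wide; open, the fingers measure 114 mm over their backs; the gripper's body (76 mm by 85 mm) begins 54 mm behind the grasp point. The pads swing forward as they close: fully open they stand 13 mm farther back than shut.
Start: joints at [-1.341, 0.286, 1.577, -0, 1.279, -0.15], TCP at [0.25, -0.627, 0.193] pointing down, gripper open.
Joint ranges: [-2.77, 2.77], [-0.9, 2.22], [0.21, 2.48], [-1.53, 4.67], [0.24, 2.81], [-2.84, 2.84]. Speed limits (rad/s): [2.79, 2.79, 3.14, 3.14, 3.14, 3.14].

### API

Orientations are given as a unit quaternion [x, y, z, w].
In Python, from plant import ctrl, vision gives the robot as it stands. The module is installed in compiled form; this text tells all that it offers.
- The arm moves only by the tool play_rows, never from a script. Its arguments are lists of equal length, an entry for each row: "claw": the closure in counts, from 0 (fully open) to 255 (shut); "travel": the shift along the tool's x, y, z in m, a list of three; "dr": the turn, a rotation vector about the tool's x, y, z in rad, a list of three. In form: {"claw": [claw, ...], "travel": [[tx, ty, tz], ...], "dr": [[wx, wy, wz], ...]}. A call has 1 to 20 rows; each row is the pose to reach, as a shift and turn from the pose measured when the call began, along the tool's axes at that moment; what a row does not reach only later rows make up. A row lasts 1/10 s, in which the tool goes at most 50 mm and 8.59 degrees, less where a joint would pass 70% of its speed; a pose out of reach is approached as far as the arm can. A call with a gripper value outside its range is refused whole. The fingers move at their own pace and stop on an object; "force" is the grip in N (left out, the last holds). Time passes only in rows, so rows that repeat a pose let the fingers close. It gives the time, the measured TCP pose, the force and the opening at its end, in the units of the state.
- ctrl.get_state(): the state, without advancing time (a new reading comes with each control period).
- vision.read_camera(name): name is "side" or "top" or "wrist"; returns a dict with "img" (480x640x3 uint8, red, green, blue), "range_z" (480x640 float32, m along the optical axis (not along the pixel's ray), 0 where there is no reading), "K" (3x3 intrinsics, pixels), "world_to_cam" (4x4, takes a point from world to camera coordinates). Camera axes: x right, y up, looking along -z (the intrinsics and any distortion apply to the point x, -y, -z); pixel columns grow to the right and rows downward; lengths in m; the calibration is good to about 2 mm. A picture is of the moment at which its call begins.
- ctrl.sign_off(): hands the job in, once; it reports no verdict.
The state is a dict: "time": time; "qpos": joint angles; "dq": joint speeds; "joint_efforts": joint torques, N m; "eef_pos": TCP position; "tcp_rot": TCP orientation; "contact_force": force on the tool from outside, world axes, zero at the start; "wrist_torque": the same for the moment, N m; "opening": opening from 0.0 (shut) to 1.0 (fully open).
Only numpy, scipy, OpenCV 4.12 (cv2) and the standard library are available. Lean on these libraries where they do the work, as an engineer would, in place of code of your own. Each camera call takes 0.05 s, during which the arm holds its last target.

### The job

Let's refill the little sugar pail. Lift it up and off its hook and set it down gently, upright and wholly on the round coaster on the tray, and let go of it. Then turn the carousel until the sugar jar, the one with a ball knob on its lid, faces the pail, and finish while still gripping the carousel's wooden grip so that the turntable stays still for me; keep the jars standing in their wells and leave the mug, syrup bottle and milk pitcher alone.

Things in the scene. Friction and masses are not known exactly. Their poses are not given: they have to be found in the camera images.
- pail: The same pail as pail_center, but its origin is the centre of its underside (68 mm lower).
- pail_center (a point): Small open steel pail, about 140 g, hanging upright from a hook by a rigid hoop handle. Body 68 mm tall, 56 mm across the foot, 75 mm across the rim bead; 136 mm tall with the hoop. Point: on its axis, half-way up hoop and all, 68 mm above the underside. z up, x along the hook (the hook's open end is towards -x), y across the hook.
- hoop (a point): Middle of the pail's hoop handle, 110 mm above the underside; axes as the pail's. The hoop is a steel strip 12 mm wide, 3 mm thick in the pail's y-z plane: two upright legs, 51 mm over the outside, run from 18 mm below to 12 mm above this point, then slope to a peak 24 mm above it that rests on the hook. Grasp from above, fingers outside both legs, closing along y.
- hook_stand: Dark steel counter-top stand, fixed: round foot 110 mm across, upright post 12 mm thick, 231 mm tall over all, and an arm (8 mm round rod) that reaches from the post along the stand's -x and ends in an upturned tip. Origin: centre of the foot's underside on the counter. x points from the hook back past the post, z up.
- hook_seat (a point): Top of the hook's rod where the pail hangs, 75 mm from the post along the stand's -x and 214 mm above the counter. The upturned tip begins 10 mm farther out (-x), rises 16 mm above this point and ends 31 mm out; raise the pail by 20 mm or more, then draw it off along the stand's -x.
- tray: Wooden serving tray, fixed, 370 x 260 mm, 10 mm thick with a rim 5 mm higher. Origin: centre of its underside, on the counter. x runs along its length from the coaster end (-x) to the carousel end (+x); y across. The coaster's centre and the carousel's axis both lie on the tray's x axis, 180 mm apart.
- coaster (a point): Centre of the top face of the cork coaster fixed on the tray: 110 mm across, its top 14 mm above the counter. The pail is to stand here. The carousel's front is the side towards this coaster.
- axis (a point): Point on the carousel's turning axis, at the top of its wooden deck (216 mm across, 32 mm above the counter). On the deck six wire wells for jars stand at 78 mm from the axis, 60 degrees apart; five hold a jar, one is empty.
- turntable (a joint): Angle of the carousel's deck, rad, positive counter-clockwise seen from above; it turns endlessly both ways with light friction (about 0.04 N m) and stays where it is left. 0 at the start. The deck carries the jars and the grip round with it.
- grip: Wooden grip on top of the carousel's centre post, turning with the deck: a bar 64 mm long (along its x), 18 mm thick (along its y) and 36 mm tall. This origin lies on the turning axis at the underside of the carousel's foot, 180 mm below the bar's centre.
- grip_center (a point): Centre of that wooden bar, on the turning axis, 190 mm above the counter. x along the bar's length, y across its 18 mm thickness (the way to pinch it from above), z up. The lids of the jars reach 124 mm above the counter, the ball knob 151 mm.
- sugar_jar_center (a point): The sugar jar: 50 mm across, the only jar with a wooden ball knob (26 mm) on its flat lid; 92 mm to the lid's top, 119 mm with the knob, 220 g. Loose in one of the carousel's wells (1.5 mm play), so it goes round with the deck. Point: on its axis, 46 mm above its foot. It faces the pail when it stands on the line from the carousel's axis to the coaster.
- jar_a_center (a point): Glazed round jar, identical to the other plain jars: 50 mm across, 92 mm tall with its flat wooden lid (no knob). Stands loose in one of the carousel's six wire wells. Point: its centre, 46 mm above its foot.
- jar_b_center (a point): Glazed round jar, identical to the other plain jars: 50 mm across, 92 mm tall with its flat wooden lid (no knob). Stands loose in one of the carousel's six wire wells. Point: its centre, 46 mm above its foot.
- jar_c_center (a point): Glazed round jar, identical to the other plain jars: 50 mm across, 92 mm tall with its flat wooden lid (no knob). Stands loose in one of the carousel's six wire wells. Point: its centre, 46 mm above its foot.
- jar_d_center (a point): Glazed round jar, identical to the other plain jars: 50 mm across, 92 mm tall with its flat wooden lid (no knob). Stands loose in one of the carousel's six wire wells. Point: its centre, 46 mm above its foot.
- mug: White mug, 82 mm across, 95 mm tall, standing to the left of the carousel; to be left alone. Origin: centre of its underside.
- syrup: Amber syrup bottle with a pump top, 66 mm across, 227 mm tall, standing to the left of the tray, beyond the mug; to be left alone. Origin: centre of its underside.
- pitcher: Steel milk pitcher, 86 mm across, 105 mm tall, standing beyond the hook stand; to be left alone. Origin: centre of its underside.

How it is judged:
By the outcome, as a careful person would: the job done as asked, in the order asked, and still so for the second after the job is handed in, while the arm keeps its last pose, push and grip.
It also fails if it takes over 72 s, if anything falls off the work surface, if the arm or the gripper's body presses on something with over 40 N, if the wrist force passes 120 N, or if a joint passes its speed limit or range.

## Working session

There is one attempt and no reset: what is moved stays moved. The work goes in short steps, Python scripts to look and compute and a tool call to move; the robot and the scene stay as the last step left them, time stands still between calls to the robot, and variables do not carry over. Pictures are saved under pics/ and viewed, and the job is handed in when it is done.

Besides the shell and the picture viewer there is one more tool, called after ">>>" as a command line: name --argument value ..., lists and objects as JSON in quotes. play_rows: Moves the arm, as the interface text tells. Its arguments: {"type":"object","properties":{"claw":{"type":"array","items":{"type":"number"}},"travel":{"type":"array","items":{"type":"array","items":{"type":"number"}}},"dr":{"type":"array","items":{"type":"array","items":{"type":"number"}}},"force":{"type":"number"}},"required":["claw","travel","dr"]}

```bash
mkdir -p pics
cat > h.py <<'E'
import numpy as np, cv2
from plant import ctrl, vision
def snap(n,tag):
    d=vision.read_camera(n); cv2.imwrite(f'pics/{tag}_{n}.png',d['img'][:,:,::-1]); np.savez(f'pics/{tag}_{n}.npz',**{k:d[k] for k in d if isinstance(d[k],np.ndarray)}); return d
def load(n,tag): return dict(np.load(f'pics/{tag}_{n}.npz'))
def ray(d,u,v):
    K=d['K'];T=d['world_to_cam'];R=T[:3,:3];c=-R.T@T[:3,3]
    p=np.array([(u-K[0,2])/K[0,0],-(v-K[1,2])/K[1,1],-1.]); return c,R.T@p
def onz(d,u,v,z):
    c,r=ray(d,u,v); return c+r*(z-c[2])/r[2]
def pt(d,u,v):
    c,r=ray(d,u,v); return c+r*d['range_z'][int(v),int(u)]
def proj(d,P):
    K=d['K'];T=d['world_to_cam'];q=T[:3,:3]@np.asarray(P)+T[:3,3]; return K[0,2]+K[0,0]*q[0]/-q[2],K[1,2]-K[1,1]*q[1]/-q[2]
def cloud(d):
    v,u=np.mgrid[:480,:640];z=d['range_z'];K=d['K'];T=d['world_to_cam']
    p=np.stack([(u-K[0,2])/K[0,0]*z,-(v-K[1,2])/K[1,1]*z,-z],-1)
    return (p-T[:3,3])@T[:3,:3]
def tri(a,ua,b,ub):
    c1,r1=ray(a,*ua);c2,r2=ray(b,*ub);A=np.stack([r1,-r2],1);s=np.linalg.lstsq(A,c2-c1,rcond=None)[0]
    p,q=c1+r1*s[0],c2+r2*s[1]; return (p+q)/2,np.linalg.norm(p-q)
E
python3 - <<'E'
from h import *
np.set_printoptions(precision=4,suppress=True)
for n in ['side','top','wrist']:
    d=snap(n,'a'); print(n,d['K'].tolist(),d['world_to_cam'],[k for k in d])
s=ctrl.get_state()
for k in s: print(k,s[k])
E
```

```text
side [[525.9778778365576, 0.0, 319.57871968921876], [0.0, 525.9778778365576, 243.87525742512534], [0.0, 0.0, 1.0]] [[-0.9996 -0.0281 -0.0079  0.6125]
 [ 0.0116 -0.6322  0.7747 -0.0781]
 [-0.0268  0.7743  0.6323 -1.4354]
 [ 0.      0.      0.      1.    ]] ['img', 'range_z', 'K', 'world_to_cam']
top [[468.3847056621296, 0.0, 309.120160006917], [0.0, 468.3847056621296, 238.25100238497768], [0.0, 0.0, 1.0]] [[ 0.0196 -0.9997  0.0176  0.025 ]
 [ 0.9864  0.0222  0.1626 -0.6334]
 [-0.163   0.0142  0.9865 -1.2077]
 [ 0.      0.      0.      1.    ]] ['img', 'range_z', 'K', 'world_to_cam']
wrist [[395.85675513315255, 0.0, 318.22107223221224], [0.0, 395.85675513315255, 244.7844596903417], [0.0, 0.0, 1.0]] [[ 0.3703 -0.9289 -0.0009 -0.6734]
 [ 0.8895  0.3548 -0.2879  0.0377]
 [ 0.2677  0.1058  0.9577 -0.3787]
 [ 0.      0.      0.      1.    ]] ['img', 'range_z', 'K', 'world_to_cam']
time 0.15
qpos [-1.341   0.287   1.5779 -0.      1.2786 -0.15  ]
dq [ 0.0012 -0.0034 -0.0039 -0.0015  0.001  -0.0001]
joint_efforts [  0.0008 -40.6602 -29.3143  -0.0002   0.0039   0.    ]
eef_pos [ 0.2501 -0.6263  0.1918]
tcp_rot [-0.6944 -0.1341  0.6944 -0.1328]
contact_force [-0.299   0.2463  0.3832]
wrist_torque [-0.0281  0.0351  0.0156]
opening 0.9990159973650123
```

View pics/a_side.png

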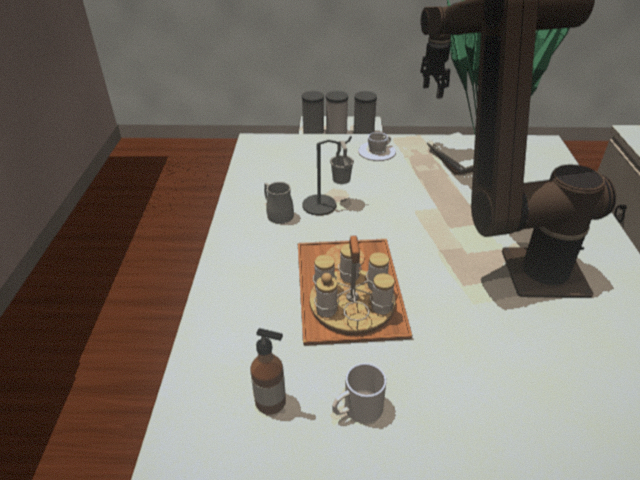

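View pics/a_top.png

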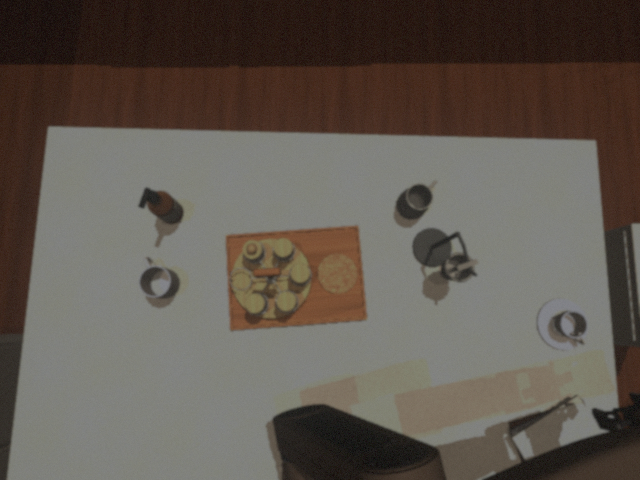

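View pics/a_wrist.png

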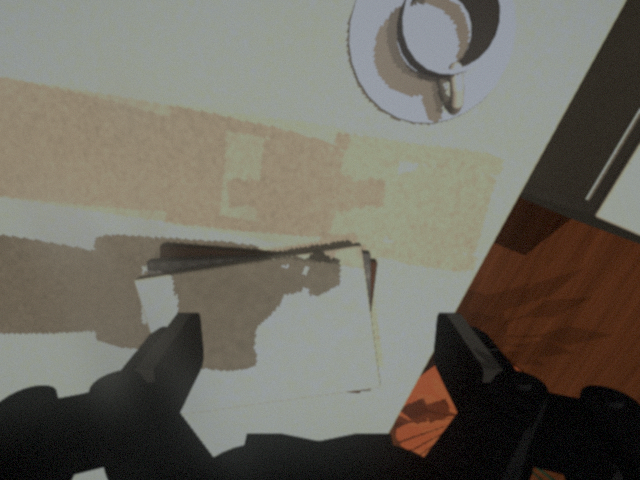

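The side view shows the pail at about (342,165) on its hook, the tray and carousel at (355,290), and the sugar jar with its ball knob at (327,290). The top view shows the pail at about (459,266), the coaster at (339,273), the grip at (268,272) and the knob at (252,248). I'll enlarge the crops.

Run:
```python
from h import *
t=load('top','a');s=load('side','a')
def crop(d,x,y,w,h,k): 
    c=np.clip(d['img'][y:y+h,x:x+w,::-1].astype(float)*1.8,0,255).astype(np.uint8); return cv2.resize(c,None,fx=k,fy=k,interpolation=cv2.INTER_CUBIC)
cv2.imwrite('pics/c1.png',np.hstack([crop(t,400,220,90,80,4.4),crop(s,295,125,90,80,4.4)]))
cv2.imwrite('pics/c2.png',np.hstack([crop(t,220,220,150,120,2.6),crop(s,290,230,130,120,2.6)]))
np.set_printoptions(precision=4,suppress=True)
for u,v in [(339,273),(330,250),(345,290),(300,320),(420,290),(433,246),(459,262)]:
    print((u,v),pt(t,u,v))
```

```text
(339, 273) [ 0.5442 -0.0459  0.0146]
(330, 250) [ 0.6085 -0.021   0.0054]
(345, 290) [ 0.4981 -0.0625  0.0172]
(300, 320) [0.4154 0.058  0.0108]
(420, 290) [ 0.5035 -0.2724 -0.0039]
(433, 246) [ 0.6215 -0.3003  0.0355]
(459, 262) [ 0.5728 -0.3523  0.0884]
```

View pics/c1.png

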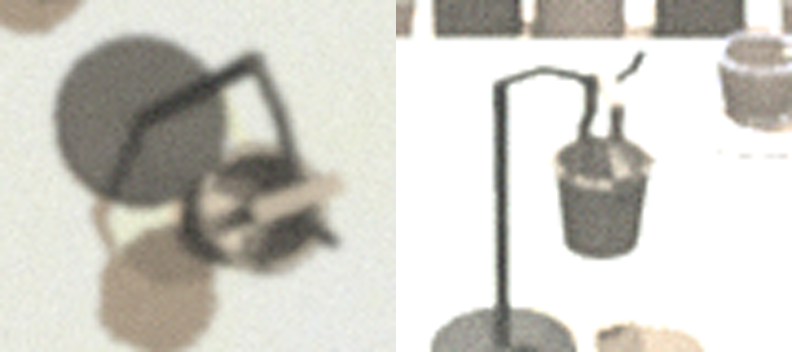

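View pics/c2.png

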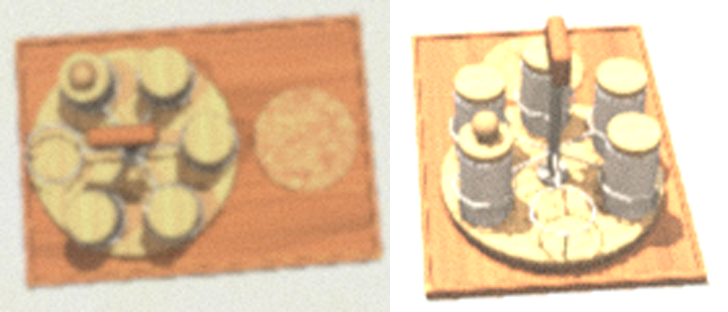

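```bash
cat >> h.py <<'E'
from scipy.spatial.transform import Rotation as Ro
np.set_printoptions(precision=4,suppress=True)
def tool(yaw):  # x down, jaw axis y at heading yaw
    x=np.array([0,0,-1.]);y=np.array([np.cos(yaw),np.sin(yaw),0]);return Ro.from_matrix(np.stack([x,y,np.cross(x,y)],1))
def plan(p,R):
    s=ctrl.get_state();R0=Ro.from_quat(s['tcp_rot']);
    t=R0.inv().apply(np.array(p)-s['eef_pos']); w=(R0.inv()*R).as_rotvec()
    print('travel',t.round(4),'dist',np.linalg.norm(t).round(3),'dr',w.round(4),'deg',np.rad2deg(np.linalg.norm(w)).round(1)); return t,w
def st():
    s=ctrl.get_state();R0=Ro.from_quat(s['tcp_rot']).as_matrix()
    print('t',s['time'],'p',s['eef_pos'],'open',s['opening'],'F',s['contact_force'],'M',s['wrist_torque'],'q',s['qpos']); print('toolx',R0[:,0],'jaw yaw deg',np.rad2deg(np.arctan2(R0[1,1],R0[0,1])))
E
python3 - <<'E'
from h import *
t=load('top','a');s=load('side','a');w=load('wrist','a')
st()
for d in (t,s,w): print(ray(d,320,240)[0])
a=onz(t,459,234,.225);b=onz(t,474,276,.228);print(a,b,np.rad2deg(np.arctan2(*(b-a)[1::-1])))
print('hoop ends',onz(t,458,267,.21),onz(t,477,262,.21))
print('post base',onz(t,432,247,.008))
print('coaster',onz(t,339,273,.014))
E
```

```text
t 0.15 p [ 0.2501 -0.6263  0.1918] open 0.9990159973650123 F [-0.299   0.2463  0.3832] M [-0.0281  0.0351  0.0156] q [-1.341   0.287   1.5779 -0.      1.2786 -0.15  ]
toolx [-0.0005  0.0018 -1.    ] jaw yaw deg -68.23997374295429
[0.4275 0.0562 1.294 ]
[0.5748 1.0792 0.9729]
[ 0.3172 -0.5989  0.3729]
[ 0.622  -0.3082  0.225 ] [ 0.5244 -0.3385  0.228 ] -162.71757300697493
hoop ends [ 0.5463 -0.3084  0.21  ] [ 0.559  -0.3535  0.21  ]
post base [ 0.6229 -0.3053  0.008 ]
coaster [ 0.5443 -0.046   0.014 ]
```

Run:
```python
from h import *
R=tool(np.deg2rad(-73))
plan([.25,-.626,.36],R);plan([.50,-.35,.36],R)
```

```text
travel [-0.1682 -0.0007 -0.0001] dist 0.168 dr [ 0.0831 -0.0002  0.0019] deg 4.8
travel [-0.1678 -0.1643 -0.3346] dist 0.409 dr [ 0.0831 -0.0002  0.0019] deg 4.8
```

>>> play_rows --claw '[0,0,0,0,0,0,0,0,0,0,0,0,0,0,0]' --travel '[[-0.045,0,0],[-0.09,0,0],[-0.13,0,0],[-0.168,-0.01,-0.02],[-0.168,-0.03,-0.06],[-0.168,-0.05,-0.1],[-0.168,-0.07,-0.14],[-0.168,-0.09,-0.18],[-0.168,-0.11,-0.22],[-0.168,-0.13,-0.26],[-0.168,-0.145,-0.295],[-0.168,-0.157,-0.32],[-0.168,-0.164,-0.334],[-0.168,-0.164,-0.334],[-0.168,-0.164,-0.334]]' --dr '[[0.02,0,0],[0.04,0,0],[0.06,0,0],[0.083,0,0.002],[0.083,0,0.002],[0.083,0,0.002],[0.083,0,0.002],[0.083,0,0.002],[0.083,0,0.002],[0.083,0,0.002],[0.083,0,0.002],[0.083,0,0.002],[0.083,0,0.002],[0.083,0,0.002],[0.083,0,0.002]]'

```text
time: 1.65
eef_pos: [0.4991, -0.3511, 0.3599]
tcp_rot: [-0.699, -0.104, 0.7, -0.105]
contact_force: [-0.4, 0.0, 0.1]
opening: 0.998
```

Run:
```python
from h import *
st();d=snap('wrist','b');st();t=snap('top','b')
R=tool(np.deg2rad(-73));plan([.56,-.27,.36],R)
```

```text
t 1.65 p [ 0.4991 -0.3511  0.3599] open 0.9977971949352404 F [-0.4357  0.0208  0.0927] M [0.0026 0.064  0.0401] q [-0.7788  0.068   1.5273 -0.0007  1.5465  0.4955]
toolx [-0.0006 -0.0004 -1.    ] jaw yaw deg -73.00802946880962
t 1.7 p [ 0.4989 -0.3515  0.36  ] open 0.9990121678769287 F [-0.302  -0.3865 -0.5684] M [ 0.0092  0.0209 -0.001 ] q [-0.7796  0.068   1.5273 -0.0006  1.5465  0.4956]
toolx [-0.0005 -0.0003 -1.    ] jaw yaw deg -73.06014394503794
travel [-0.     -0.0603 -0.0824] dist 0.102 dr [-0.0016  0.0004 -0.0001] deg 0.1
```

View pics/b_wrist.png

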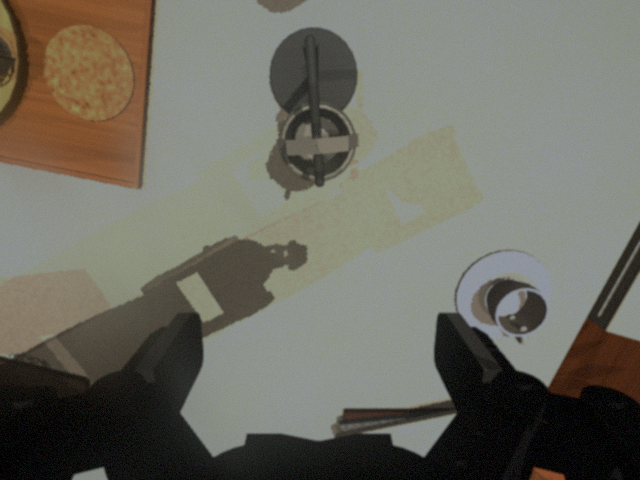

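The wrist view shows the hoop strip from (286,147) to (357,143), the rod from (312,40) to (320,185), and the coaster at (88,73). I'll take a second wrist position for triangulation.

>>> play_rows --claw '[0,0,0,0,0]' --travel '[[0,-0.02,-0.028],[0,-0.04,-0.055],[0,-0.06,-0.082],[0,-0.06,-0.082],[0,-0.06,-0.082]]' --dr '[[0,0,0],[0,0,0],[0,0,0],[0,0,0],[0,0,0]]'

```text
time: 2.25
eef_pos: [0.5593, -0.2712, 0.3599]
tcp_rot: [-0.699, -0.104, 0.7, -0.104]
contact_force: [-0.1, 0.0, 0.1]
opening: 0.998
```

Run:
```python
from h import *
d=snap('wrist','c')
a=load('wrist','b')
def crop(d,x,y,w,h,k): 
    c=np.clip(d['img'][y:y+h,x:x+w,::-1].astype(float)*1.6,0,255).astype(np.uint8); return cv2.resize(c,None,fx=k,fy=k,interpolation=cv2.INTER_CUBIC)
cv2.imwrite('pics/c3.png',crop(a,260,20,120,180,3.3))
```

```text
(no output)
```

View pics/c_wrist.png

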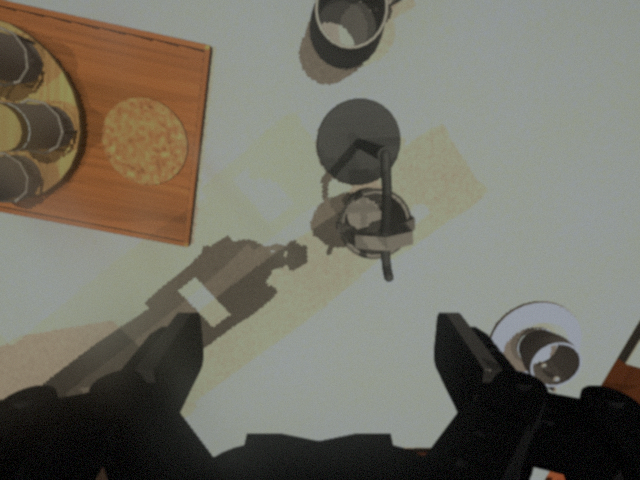

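View pics/c3.png

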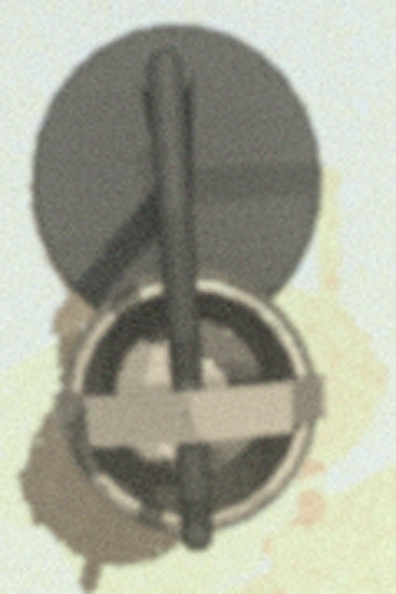

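Run:
```python
from h import *
a=load('wrist','c')
def crop(d,x,y,w,h,k): 
    c=np.clip(d['img'][y:y+h,x:x+w,::-1].astype(float)*1.6,0,255).astype(np.uint8); return cv2.resize(c,None,fx=k,fy=k,interpolation=cv2.INTER_CUBIC)
cv2.imwrite('pics/c4.png',crop(a,310,130,120,160,3.3))
```

```text
(no output)
```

View pics/c4.png

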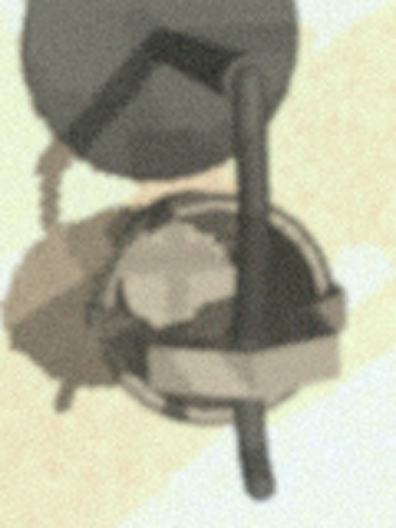

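Run:
```python
from h import *
b=load('wrist','b');c=load('wrist','c')
B=lambda x,y:(260+x/3.3-.35,20+y/3.3-.35);C=lambda x,y:(310+x/3.3-.35,130+y/3.3-.35)
for n,p,q in [('tip',B(198,540),C(260,490)),('post',B(165,65),C(246,75)),('peak',B(190,412),C(256,372)),('Lsh',B(83,420),C(148,370)),('Rsh',B(293,402),C(340,355))]:
    print(n,*tri(b,p,c,q))
# coaster and foot by masks
for n,d in (('b',b),('c',c),('topa',load('top','a'))):
    P=cloud(d); m=(np.abs(P[...,2]-.0)<.2)
    hsv=cv2.cvtColor(d['img'],cv2.COLOR_RGB2HSV)
    u,v={'b':(88,73),'c':(145,141),'topa':(339,273)}[n]
    print(n,'coaster hsv',hsv[v-8:v+9,u-8:u+9].reshape(-1,3).mean(0),'tray',hsv[v-5:v+5,{'b':140,'c':202,'topa':378-20}[n]-3:][:, :4].reshape(-1,3).mean(0),'coaster z',np.median(P[v-8:v+9,u-8:u+9,2]))
```

```text
tip [ 0.5266 -0.3434  0.2259] 9.814473130884557e-05
post [ 0.6242 -0.3058  0.2199] 0.00018355485813526353
peak [ 0.5546 -0.3331  0.2197] 0.0004958814562895036
Lsh [ 0.5444 -0.3084  0.2089] 0.00021294105792933377
Rsh [ 0.5632 -0.3565  0.2074] 0.000922504498078564
b coaster hsv [ 16.564  137.7855 136.8685] tray [ 12.375 145.925 129.675] coaster z 0.013794088816496387
c coaster hsv [ 16.481  136.301  144.0069] tray [16.25  94.225 99.475] coaster z 0.01372637110623717
topa coaster hsv [ 16.0934 115.7266 126.0934] tray [ 13.775 125.9   120.975] coaster z 0.013135534859852924
```

Run:
```python
from h import *
for n,d,ctr in (('b',load('wrist','b'),(88,73)),('c',load('wrist','c'),(145,141)),('topa',load('top','a'),(339,273))):
    lab=cv2.cvtColor(cv2.GaussianBlur(d['img'],(5,5),0),cv2.COLOR_RGB2HSV).astype(int)
    # cork vs tray: green/red ratio
    im=cv2.GaussianBlur(d['img'],(5,5),0).astype(float);g=im[...,1]/(im[...,0]+1)
    u,v=ctr; c0=np.median(g[v-8:v+9,u-8:u+9])
    r=55 if n!='topa' else 30
    sub=g[v-r:v+r,u-r:u+r]
    t,mk=cv2.threshold((np.clip(sub*255,0,255)).astype(np.uint8),0,255,cv2.THRESH_OTSU)
    M=np.zeros(g.shape,np.uint8);M[max(v-r,0):v+r,u-r:u+r]=mk
    nl,L,s,ce=cv2.connectedComponentsWithStats(cv2.morphologyEx(M,cv2.MORPH_OPEN,np.ones((5,5))))
    k=L[v,u];cn=max(cv2.findContours((L==k).astype(np.uint8),cv2.RETR_EXTERNAL,cv2.CHAIN_APPROX_NONE)[0],key=len)
    e=cv2.fitEllipse(cn);print(n,c0,t,e,onz(d,*e[0],.014))
    x=np.array([onz(d,*p[0],.014)[:2] for p in cn]);(cc,rad)=cv2.minEnclosingCircle(x.astype(np.float32));print(cc,rad)
R=tool(np.deg2rad(-69));plan([.554,-.333,.28],R);plan([.554,-.333,.173],R)
```

```text
b 0.7536231884057971 179.0 ((89.54851531982422, 74.09274291992188), (81.5523452758789, 99.66136932373047), 136.48861694335938) [ 0.5442 -0.0431  0.014 ]
(0.5432014465332031, -0.042426373809576035) 0.05615793541073799
c 0.7534246575342466 179.0 ((145.0327911376953, 142.19007873535156), (77.89257049560547, 90.22438049316406), 129.60093688964844) [ 0.544  -0.0426  0.014 ]
(0.5440798997879028, -0.042477644979953766) 0.055668480694293976
topa 0.7795275590551181 212.0 ((319.5, 239.5), (557.3566284179688, 771.0567016601562), 90.0) [0.636 0.009 0.014]
(0.7855629920959473, -0.011172175407409668) 1.1305423974990845
travel [0.08   0.0572 0.0225] dist 0.101 dr [-0.0727  0.0011 -0.0005] deg 4.2
travel [0.187  0.0572 0.0224] dist 0.197 dr [-0.0727  0.0011 -0.0005] deg 4.2
```

>>> play_rows --claw '[0,0,0,0,0,0,0,0,0,0]' --travel '[[0,0.03,0.012],[0.02,0.057,0.0225],[0.05,0.057,0.0225],[0.08,0.057,0.0225],[0.11,0.057,0.0225],[0.14,0.057,0.0225],[0.165,0.057,0.0225],[0.187,0.057,0.0225],[0.187,0.057,0.0225],[0.187,0.057,0.0225]]' --dr '[[-0.04,0,0],[-0.073,0.001,0],[-0.073,0.001,0],[-0.073,0.001,0],[-0.073,0.001,0],[-0.073,0.001,0],[-0.073,0.001,0],[-0.073,0.001,0],[-0.073,0.001,0],[-0.073,0.001,0]]'

```text
time: 3.3
eef_pos: [0.5531, -0.3341, 0.1731]
tcp_rot: [-0.695, -0.128, 0.696, -0.128]
contact_force: [0.4, -0.3, 0.7]
opening: 0.997
```

Run:
```python
from h import *
st();snap('wrist','d')
```

```text
t 3.3 p [ 0.5531 -0.3341  0.1731] open 0.9969114964743838 F [ 0.4018 -0.2973  0.6556] M [ 0.0587  0.0447 -0.0584] q [-0.6999  0.2398  1.67   -0.0006  1.2319  0.5061]
toolx [-0.0004 -0.0004 -1.    ] jaw yaw deg -69.08883982050106
```

View pics/d_wrist.png

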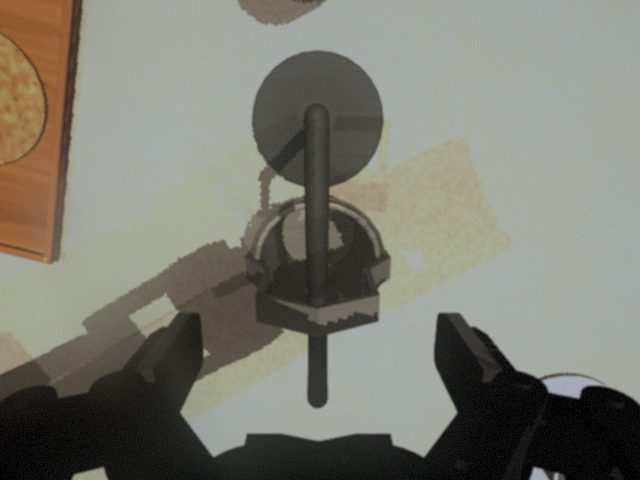

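>>> play_rows --claw '[0,60,100,255,255,255,255,255]' --travel '[[0.005,0,0],[0.005,0,0],[0.005,0,0],[0.005,0,0],[0.005,0,0],[0.005,0,0],[0.005,0,0],[0.005,0,0]]' --dr '[[0,0,0],[0,0,0],[0,0,0],[0,0,0],[0,0,0],[0,0,0],[0,0,0],[0,0,0]]' --force 35

```text
time: 4.15
eef_pos: [0.5562, -0.3341, 0.1782]
tcp_rot: [0.698, 0.127, -0.693, 0.131]
contact_force: [-5.3, 7.8, 21.0]
opening: 0.003
```

Run:
```python
from h import *
st();snap('wrist','e')
```

```text
t 4.15 p [ 0.5562 -0.3341  0.1782] open 0.0029290832776811943 F [-5.315   7.8059 20.9523] M [1.167  0.7245 0.0023] q [-0.6979  0.236   1.665   0.0019  1.2321  0.5062]
toolx [ 0.0076 -0.004  -1.    ] jaw yaw deg -69.02465420411588
```

View pics/e_wrist.png

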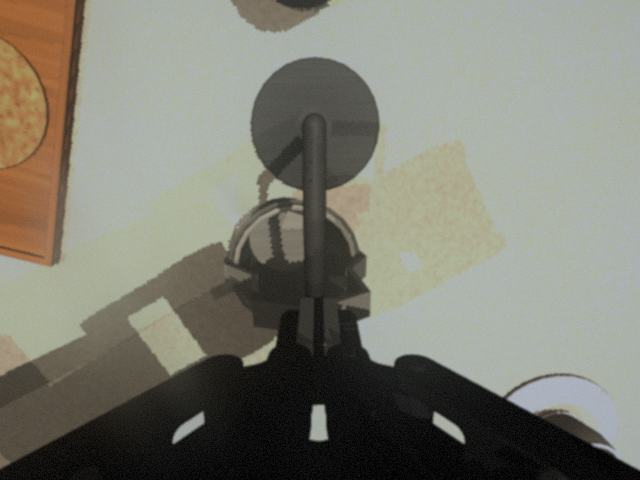

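Run:
```python
from h import *
d=load('wrist','e');s=ctrl.get_state();p=s['eef_pos'];print('TCP px',proj(d,p), 'hoop',proj(d,[.554,-.333,.193]),'peak',proj(d,[.5546,-.3331,.2197]),'tip',proj(d,[.5266,-.3434,.226]))
q=load('wrist','d');print('d: TCP',proj(q,[.5531,-.3341,.1731]),'grasp',proj(q,[.5531,-.3341,.192]),'peak',proj(q,[.5546,-.3331,.2197]),'tip',proj(q,[.5266,-.3434,.226]),proj(q,[.6242,-.3058,.22]))
P=cloud(d)
for u,v in [(312,305),(305,330),(318,300),(320,345),(335,330),(250,310),(350,310),(237,275),(355,275),(312,200),(290,325),(350,330),(270,240)]: print((u,v),P[v,u])
snap('side','e');snap('top','e')
im=cv2.imread('pics/e_side.png');cv2.imwrite('pics/e_s2.png',cv2.resize(im[80:230,250:450],None,fx=4,fy=4,interpolation=2))
im=d['img'][180:400,200:440,::-1];cv2.imwrite('pics/e_w2.png',cv2.resize(np.clip(im*2.0,0,255).astype(np.uint8),None,fx=2.7,fy=2.7,interpolation=2))
```

```text
TCP px (np.float64(320.4797859688899), np.float64(279.687493397177)) hoop (np.float64(315.9760522433403), np.float64(295.15907364771675)) peak (np.float64(316.92026966635717), np.float64(321.5328588229979)) tip (np.float64(316.08138855114294), np.float64(396.8559199900719))
d: TCP (np.float64(319.7436471253164), np.float64(279.7460836172525)) grasp (np.float64(319.96296240381446), np.float64(295.58154410723427)) peak (np.float64(319.3279796537437), np.float64(321.515158476804)) tip (np.float64(318.402057448114), np.float64(399.39014237089276)) (np.float64(317.35376127611227), np.float64(112.62438962096783))
(312, 305) [ 0.5644 -0.3274  0.2286]
(305, 330) [ 0.5635 -0.3255  0.2466]
(318, 300) [ 0.5648 -0.3296  0.2233]
(320, 345) [ 0.5638 -0.3304  0.2534]
(335, 330) [ 0.5667 -0.3345  0.2463]
(250, 310) [ 0.5161 -0.3073  0.1537]
(350, 310) [ 0.5656 -0.3422  0.224 ]
(237, 275) [ 0.5416 -0.2951  0.1721]
(355, 275) [ 0.5657 -0.3486  0.1815]
(312, 200) [ 0.6005 -0.3138  0.2301]
(290, 325) [ 0.558  -0.3218  0.2361]
(350, 330) [ 0.5651 -0.341   0.2395]
(270, 240) [ 0.5398 -0.3038  0.0898]
```

View pics/e_s2.png

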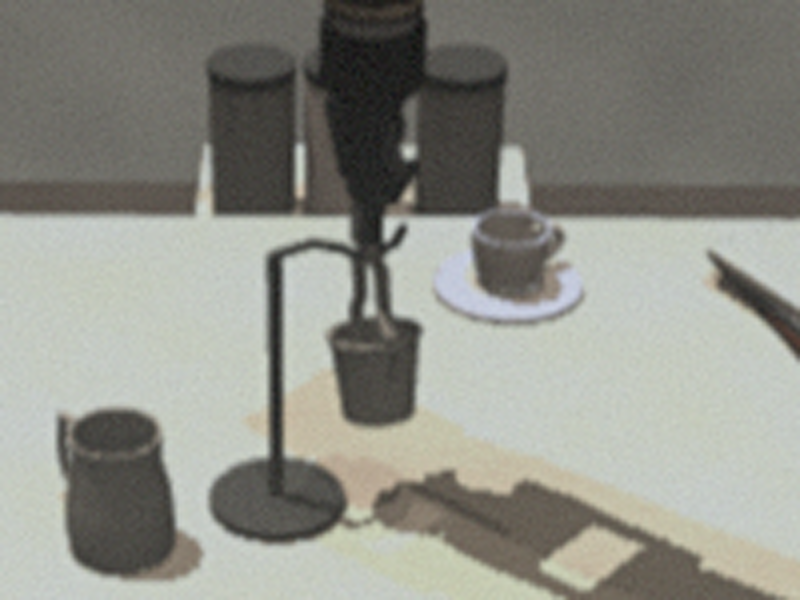

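View pics/e_w2.png

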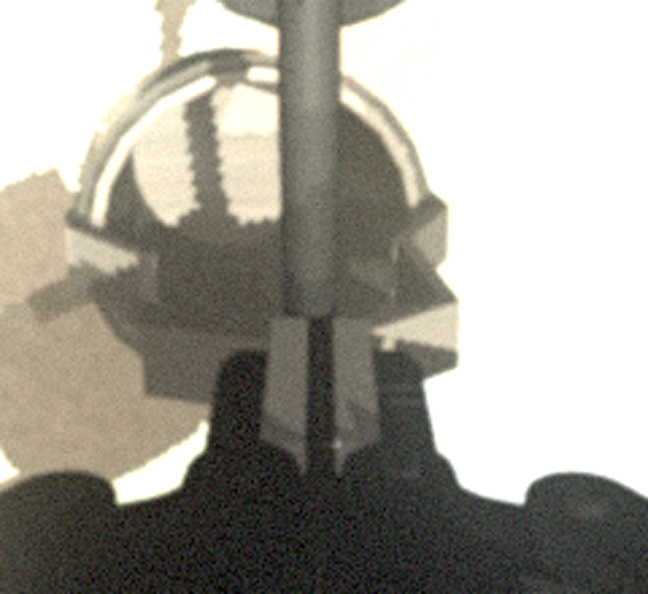

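The fingers shut above the hoop, resting on its peak. Their visible tips are near z≈0.22, although the reported TCP z is 0.178. I'll lift clear and measure where the fingertips really are.

>>> play_rows --claw '[255,255,255,255,255]' --travel '[[-0.02,0,0],[-0.05,0,0],[-0.08,0,0],[-0.08,0,0],[-0.08,0,0]]' --dr '[[0,0,0],[0,0,0],[0,0,0],[0,0,0],[0,0,0]]'

```text
time: 4.8
eef_pos: [0.5561, -0.3343, 0.2591]
tcp_rot: [0.698, 0.126, -0.692, 0.132]
contact_force: [-0.1, -0.3, -1.4]
opening: 0.002
```

Run:
```python
from h import *
st();d=snap('wrist','f');s=snap('side','f');t=snap('top','f')
p=ctrl.get_state()['eef_pos'];print(proj(d,p),proj(s,p),proj(t,p))
im=s['img'][60:210,250:450,::-1].copy();u,v=proj(s,p)
im=cv2.resize(np.clip(im*1.5,0,255).astype(np.uint8),None,fx=4,fy=4,interpolation=2)
for dz,c in ((0,(0,0,255)),(.045,(0,255,0))):
    u,v=proj(s,p+[0,0,dz]); cv2.circle(im,(int((u-250)*4),int((v-60)*4)),5,c,1)
cv2.imwrite('pics/f_s2.png',im)
```

```text
t 4.8 p [ 0.5561 -0.3343  0.2591] open 0.0015659909252793008 F [-0.0965 -0.3165 -1.4293] M [ 0.02    0.0201 -0.023 ] q [-0.6981  0.1803  1.5823  0.0015  1.3671  0.5062]
toolx [ 0.0101 -0.0065 -0.9999] jaw yaw deg -69.02107257212174
(np.float64(317.3079908951925), np.float64(278.7031507867648)) (np.float64(341.69818128283725), np.float64(129.14368411397334)) (np.float64(475.7897575266819), np.float64(261.26837539728865))
```

View pics/f_s2.png

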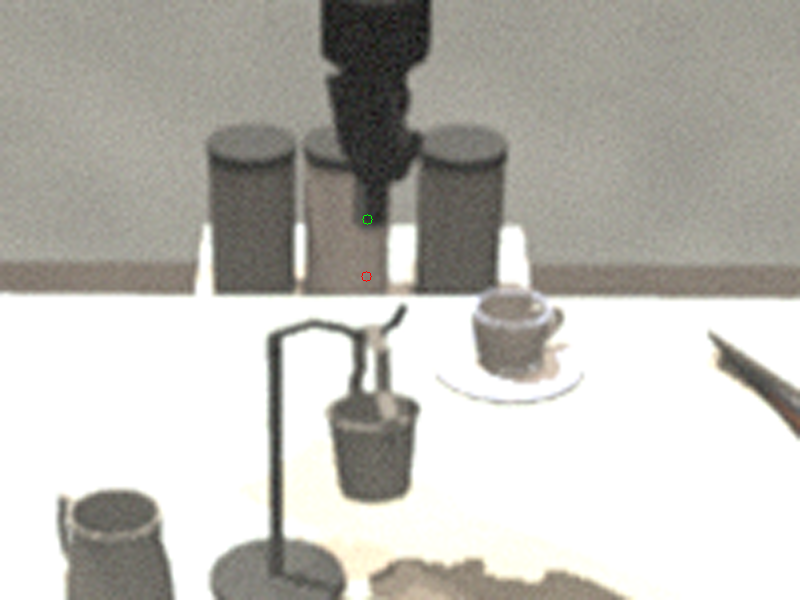

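View pics/f_wrist.png

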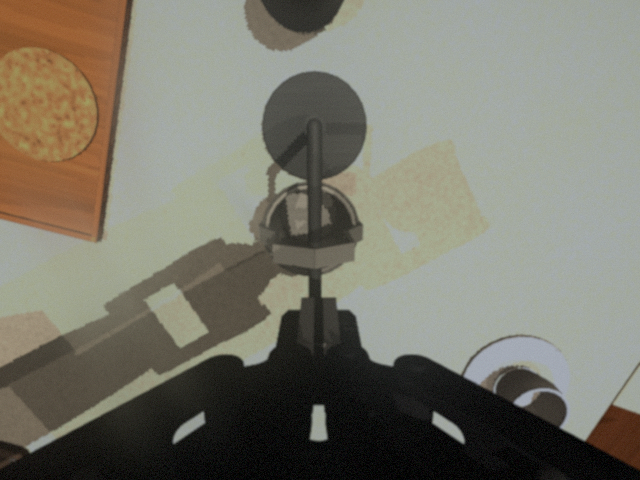

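View pics/f_top.png

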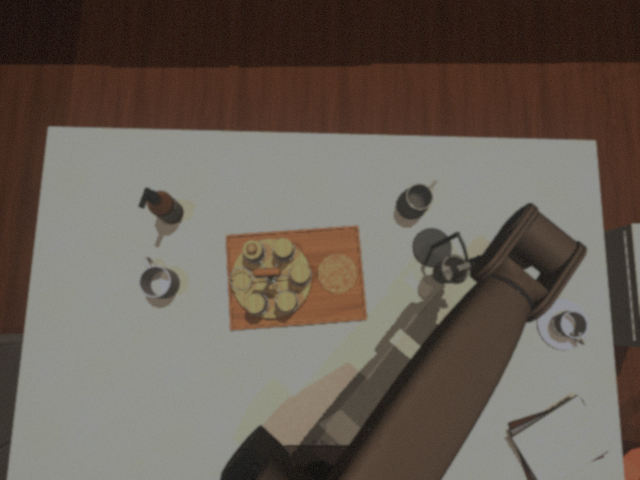

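The side view shows the shut tips at crop (372,228), about 38–40 mm above the reported TCP at (366,276). That agrees with the contact height: the peak at 0.218 was touched at a reported 0.178. I'll use real tip z = reported z + 0.040, and check the pail again.

Run:
```python
from h import *
d=load('wrist','f')
im=d['img'][110:310,240:400,::-1];cv2.imwrite('pics/f_w2.png',cv2.resize(np.clip(im*1.6,0,255).astype(np.uint8),None,fx=3,fy=3,interpolation=2))
```

```text
(no output)
```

View pics/f_w2.png

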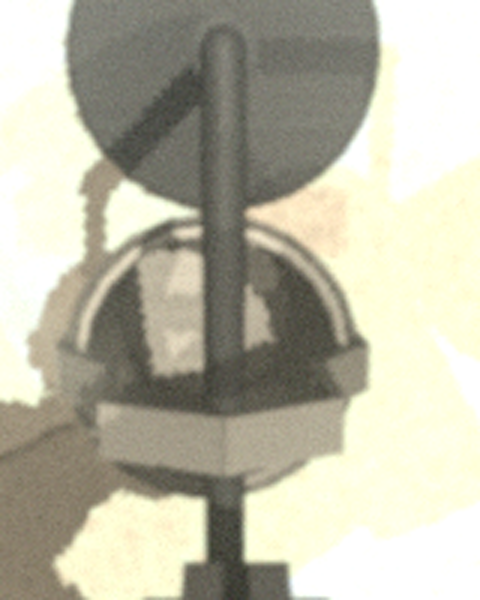

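Run:
```python
from h import *
d=load('wrist','f')
F=lambda x,y:(240+x/3-.33,110+y/3-.33)
l=onz(d,*F(98,430),.207);r=onz(d,*F(346,425),.207);p=onz(d,*F(224,440),.2185)
print(l,r,(l+r)/2,p,np.linalg.norm(l-r),np.rad2deg(np.arctan2(*(r-l)[1::-1])), onz(d,*F(224,35),.22))
```

```text
[ 0.5435 -0.3086  0.207 ] [ 0.5627 -0.3561  0.207 ] [ 0.5531 -0.3323  0.207 ] [ 0.5542 -0.3323  0.2185] 0.05117378338360361 -68.03448800012904 [ 0.6253 -0.3053  0.22  ]
```

Run:
```python
from h import *
R=tool(np.deg2rad(-68.7));plan([.554,-.333,.128],R)
```

```text
travel [ 0.1278 -0.0015  0.0014] dist 0.128 dr [-0.0057 -0.0043 -0.0047] deg 0.5
```

>>> play_rows --claw '[0,0,0,0,0,0,0,0,0,0,0,0]' --travel '[[0,0,0],[0,0,0],[0,0,0],[0,0,0],[0.025,-0.0015,0.0014],[0.05,-0.0015,0.0014],[0.075,-0.0015,0.0014],[0.095,-0.0015,0.0014],[0.113,-0.0015,0.0014],[0.128,-0.0015,0.0014],[0.128,-0.0015,0.0014],[0.128,-0.0015,0.0014]]' --dr '[[-0.006,-0.004,-0.005],[-0.006,-0.004,-0.005],[-0.006,-0.004,-0.005],[-0.006,-0.004,-0.005],[-0.006,-0.004,-0.005],[-0.006,-0.004,-0.005],[-0.006,-0.004,-0.005],[-0.006,-0.004,-0.005],[-0.006,-0.004,-0.005],[-0.006,-0.004,-0.005],[-0.006,-0.004,-0.005],[-0.006,-0.004,-0.005]]'

```text
time: 6.15
eef_pos: [0.5541, -0.3332, 0.1281]
tcp_rot: [0.695, 0.131, -0.695, 0.131]
contact_force: [0.1, 0.5, 0.1]
opening: 0.999
```

Run:
```python
from h import *
st();d=snap('wrist','g');s=snap('side','g')
im=s['img'][80:230,270:430,::-1];im=cv2.resize(np.clip(im*1.5,0,255).astype(np.uint8),None,fx=3,fy=3,interpolation=2)
cv2.imwrite('pics/g_2.png',np.hstack([im,cv2.resize(d['img'][130:,80:560,::-1],(480*450//350*350//450,450))]))
```

```text
t 6.15 p [ 0.5541 -0.3332  0.1281] open 0.9993061033819399 F [0.1475 0.5402 0.1448] M [0.0044 0.0021 0.0248] q [-0.6982  0.2817  1.7047  0.0005  1.1551  0.5003]
toolx [ 0.0003  0.0003 -1.    ] jaw yaw deg -68.68201176975035
```

View pics/g_2.png

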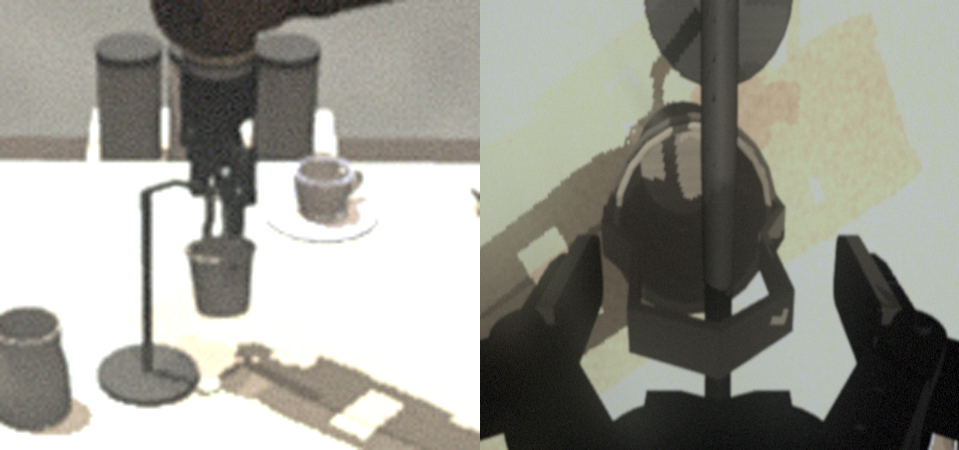

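The fingers now straddle both legs with no contact, so I'll close.

>>> play_rows --claw '[60,90,110,130,150,255,255,255]' --travel '[[0,0,0],[0,0,0],[0,0,0],[0,0,0],[0,0,0],[0,0,0],[0,0,0],[0,0,0]]' --dr '[[0,0,0],[0,0,0],[0,0,0],[0,0,0],[0,0,0],[0,0,0],[0,0,0],[0,0,0]]' --force 35

```text
time: 7.05
eef_pos: [0.5552, -0.3332, 0.1317]
tcp_rot: [0.696, 0.13, -0.694, 0.131]
contact_force: [-2.9, 3.8, 6.3]
opening: 0.593
```

Run:
```python
from h import *
st();d=snap('wrist','h');s=snap('side','h')
im=s['img'][80:230,270:430,::-1];im=cv2.resize(np.clip(im*1.5,0,255).astype(np.uint8),None,fx=2.5,fy=2.5,interpolation=2)
cv2.imwrite('pics/h_2.png',np.hstack([im,cv2.resize(np.clip(d['img'][130:,120:520,::-1]*1.5,0,255).astype(np.uint8),(400,375))]))
```

```text
t 7.05 p [ 0.5552 -0.3332  0.1317] open 0.593282148050126 F [-2.8986  3.8034  6.2843] M [ 0.4162  0.2311 -0.0005] q [-0.6976  0.2784  1.702   0.0014  1.1582  0.5004]
toolx [ 0.0031 -0.0009 -1.    ] jaw yaw deg -68.67028922306766
```

View pics/h_2.png

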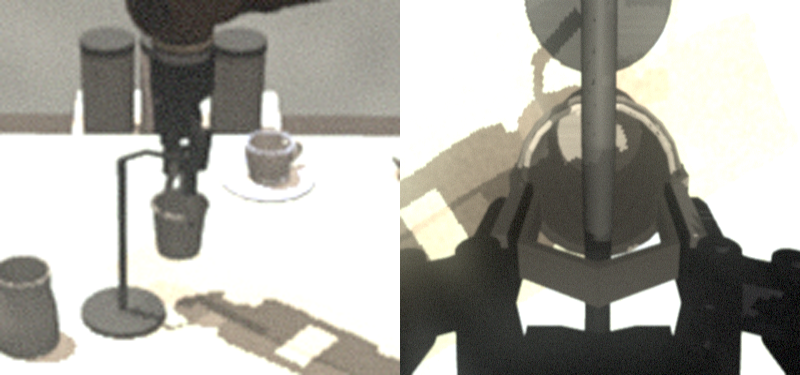

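>>> play_rows --claw '[255,255,255,255,255,255]' --travel '[[-0.005,0,0],[-0.012,0,0],[-0.02,0,0],[-0.028,0,0],[-0.03,0,0],[-0.03,0,0]]' --dr '[[0,0,0],[0,0,0],[0,0,0],[0,0,0],[0,0,0],[0,0,0]]'

```text
time: 7.75
eef_pos: [0.5553, -0.3335, 0.1624]
tcp_rot: [0.696, 0.13, -0.694, 0.132]
contact_force: [-0.4, -0.5, -2.8]
opening: 0.589
```

Run:
```python
from h import *
st();d=snap('wrist','i');s=snap('side','i')
im=s['img'][80:230,270:430,::-1];im=cv2.resize(np.clip(im*1.5,0,255).astype(np.uint8),None,fx=2.5,fy=2.5,interpolation=2)
cv2.imwrite('pics/i_2.png',np.hstack([im,cv2.resize(np.clip(d['img'][130:,120:520,::-1]*1.5,0,255).astype(np.uint8),(400,375))]))
```

```text
t 7.75 p [ 0.5553 -0.3335  0.1624] open 0.5885436523641274 F [-0.426  -0.476  -2.7608] M [0.0175 0.0159 0.0456] q [-0.6978  0.2496  1.6784  0.0014  1.2095  0.5004]
toolx [ 0.004  -0.0017 -1.    ] jaw yaw deg -68.67659982609973
```

View pics/i_2.png

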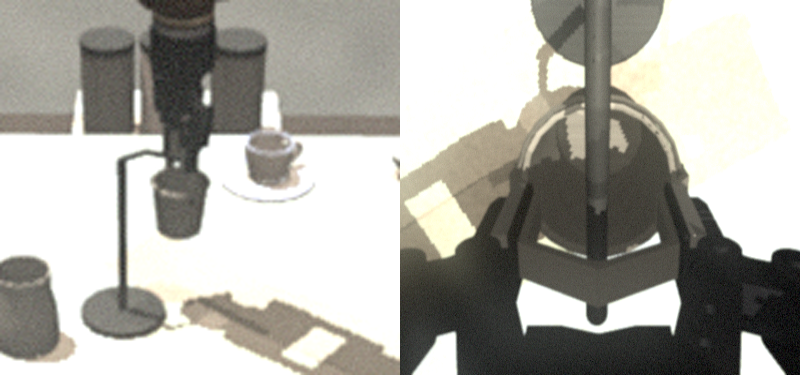

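The pail rose with the gripper by about 30 mm and the force fell to its weight. Next I draw it off along the hook.

>>> play_rows --claw '[255,255,255,255,255,255,255,255]' --travel '[[-0.002,0,0.006],[-0.002,0,0.018],[-0.002,0,0.033],[-0.002,0,0.048],[-0.002,0,0.063],[-0.002,0,0.075],[-0.002,0,0.08],[-0.002,0,0.08]]' --dr '[[0,0,0],[0,0,0],[0,0,0],[0,0,0],[0,0,0],[0,0,0],[0,0,0],[0,0,0]]'

```text
time: 8.65
eef_pos: [0.4796, -0.3626, 0.1633]
tcp_rot: [0.696, 0.13, -0.694, 0.131]
contact_force: [0.4, -0.4, -1.3]
opening: 0.595
```

Run:
```python
from h import *
st();d=snap('wrist','j');s=snap('side','j')
im=s['img'][80:230,270:430,::-1];im=cv2.resize(np.clip(im*1.5,0,255).astype(np.uint8),None,fx=2.5,fy=2.5,interpolation=2)
cv2.imwrite('pics/j_2.png',np.hstack([im,cv2.resize(np.clip(d['img'][130:,120:520,::-1]*1.5,0,255).astype(np.uint8),(400,375))]))
```

```text
t 8.65 p [ 0.4796 -0.3626  0.1633] open 0.5948304841536319 F [ 0.3961 -0.3529 -1.2993] M [-0.0079 -0.049  -0.0289] q [-0.8168  0.1498  1.7931  0.0018  1.1963  0.3824]
toolx [ 0.0029 -0.0006 -1.    ] jaw yaw deg -68.74663758151675
```

View pics/j_2.png

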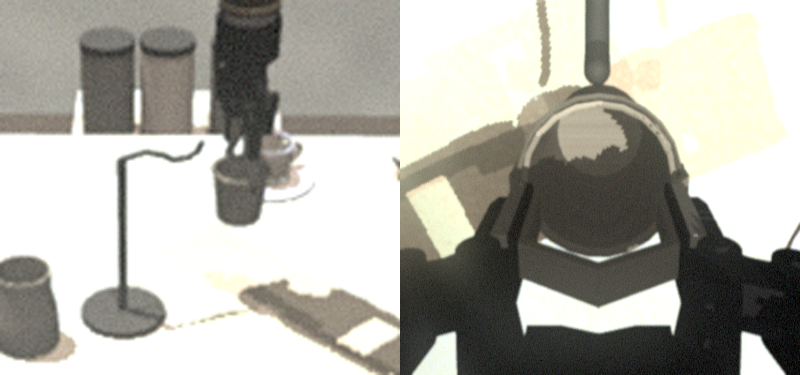

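Run:
```python
from h import *
plan([.455,-.27,.19],tool(np.deg2rad(-60)));plan([.50,-.155,.19],tool(np.deg2rad(-28)));plan([.544,-.043,.19],tool(np.deg2rad(5)));plan([.544,-.043,.1],tool(np.deg2rad(5)))
t=load('top','a');s=load('side','a')
for d in (t,s):
  hsv=cv2.cvtColor(d['img'],cv2.COLOR_RGB2HSV);print(d['img'][271,268] if d is t else d['img'][248,354])
```

```text
travel [-0.0268 -0.0951 -0.0098] dist 0.099 dr [-0.1516 -0.0026 -0.0019] deg 8.7
travel [-0.0268 -0.1859 -0.0935] dist 0.21 dr [-0.7101 -0.002  -0.0026] deg 40.7
travel [-0.0267 -0.2742 -0.1752] dist 0.327 dr [-1.2861 -0.0013 -0.0032] deg 73.7
travel [ 0.0633 -0.2744 -0.175 ] dist 0.332 dr [-1.2861 -0.0013 -0.0032] deg 73.7
[125  85  58]
[185 118  79]
```

>>> play_rows --claw '[255,255,255,255,255,255,255,255,255,255,255,255,255,255,255]' --travel '[[-0.01,-0.02,0],[-0.02,-0.055,-0.004],[-0.027,-0.095,-0.01],[-0.027,-0.118,-0.031],[-0.027,-0.14,-0.052],[-0.027,-0.163,-0.073],[-0.027,-0.186,-0.094],[-0.027,-0.208,-0.114],[-0.027,-0.23,-0.134],[-0.027,-0.25,-0.153],[-0.027,-0.264,-0.166],[-0.027,-0.272,-0.173],[-0.027,-0.274,-0.175],[-0.027,-0.274,-0.175],[-0.027,-0.274,-0.175]]' --dr '[[-0.05,0,0],[-0.1,0,0],[-0.15,0,-0.002],[-0.28,0,-0.002],[-0.42,0,-0.002],[-0.56,0,-0.002],[-0.7,0,-0.002],[-0.83,0,-0.002],[-0.96,0,-0.002],[-1.08,0,-0.002],[-1.18,0,-0.003],[-1.25,-0.001,-0.003],[-1.286,-0.001,-0.003],[-1.286,-0.001,-0.003],[-1.286,-0.001,-0.003]]'

```text
time: 10.25
eef_pos: [0.544, -0.043, 0.1903]
tcp_rot: [0.478, 0.521, -0.478, 0.521]
contact_force: [0.1, -0.3, -1.6]
opening: 0.585
```

Run:
```python
from h import *
st();d=snap('wrist','k');s=snap('side','k');t=snap('top','k')
p=ctrl.get_state()['eef_pos']
f=lambda i:np.clip(i[...,::-1]*1.5,0,255).astype(np.uint8)
a=cv2.resize(f(s['img'][150:350,250:450]),None,fx=2,fy=2,interpolation=2);b=cv2.resize(f(d['img'])[40:],(400*640//440*440//640*1,400)) 
cv2.imwrite('pics/k_2.png',np.hstack([a,b]))
```

```text
t 10.25 p [ 0.544  -0.043   0.1903] open 0.5851051715872936 F [ 0.1342 -0.2622 -1.6257] M [ 0.0479 -0.0151 -0.0619] q [-0.2649  0.0032  1.8982  0.0002  1.24   -0.3522]
toolx [ 0.0003  0.0001 -1.    ] jaw yaw deg 4.997242182485179
```

View pics/k_2.png

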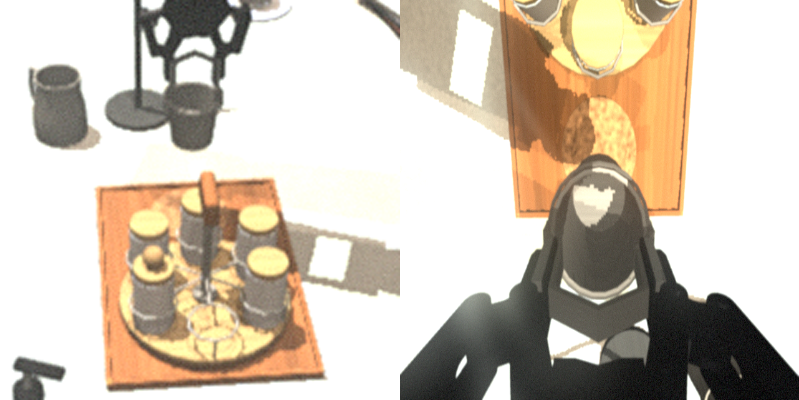

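View pics/k_wrist.png

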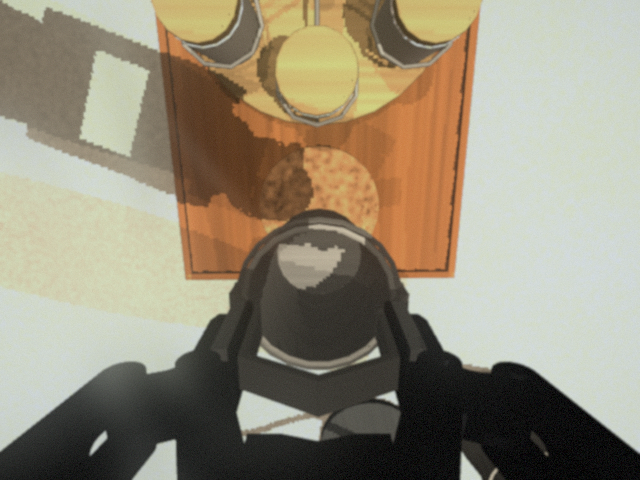

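Run:
```python
from h import *
d=load('wrist','k');s=load('side','k');t=load('top','k');st()
im=d['img'][...,::-1].copy();ims=s['img'][...,::-1].copy();imt=t['img'][...,::-1].copy()
for ring,c in (((.544,-.0428,.014,.055),(0,255,0)),((.544,-.043,.190-.050+.068,.0375),(0,0,255)),((.544,-.043,.190-.050,.028),(255,0,0))):
    x,y,z,r=ring
    for I,D in ((im,d),(ims,s),(imt,t)):
        pts=np.array([proj(D,[x+r*np.cos(a),y+r*np.sin(a),z]) for a in np.linspace(0,6.28,60)]).astype(int);cv2.polylines(I,[pts],True,c,1)
cv2.imwrite('pics/k_o.png',np.hstack([im[100:400,200:450],cv2.resize(ims[150:250,300:400],(300,300),interpolation=2),cv2.resize(imt[220:320,290:390],(250,300))]))
```

```text
t 10.4 p [ 0.5439 -0.0435  0.1903] open 0.5914610061196643 F [-0.0532 -0.3259 -1.8016] M [-0.0146 -0.0297 -0.012 ] q [-0.266   0.0028  1.8984  0.0001  1.24   -0.3525]
toolx [ 0.0004  0.     -1.    ] jaw yaw deg 4.956010494498193
```

View pics/k_o.png

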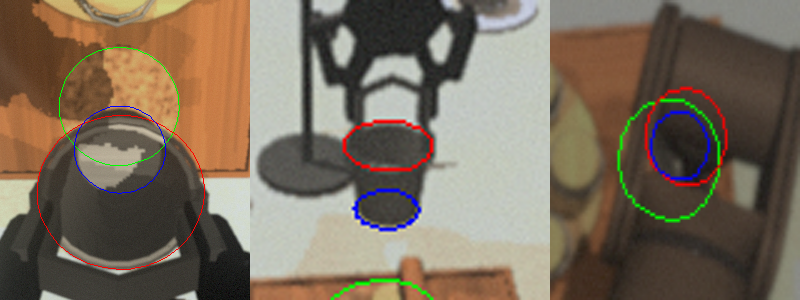

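The predicted rim and foot rings fit the pail in both views, and it is centred over the coaster. I'll go down to just above it.

>>> play_rows --claw '[255,255,255,255,255,255,255,255]' --travel '[[0.015,0,0],[0.04,0,0],[0.065,0,0],[0.09,0,0],[0.105,0,0],[0.115,0,0],[0.115,0,0],[0.115,0,0]]' --dr '[[0,0,0],[0,0,0],[0,0,0],[0,0,0],[0,0,0],[0,0,0],[0,0,0],[0,0,0]]'

```text
time: 11.2
eef_pos: [0.5446, -0.0438, 0.076]
tcp_rot: [0.478, 0.521, -0.478, 0.522]
contact_force: [-0.2, -0.0, -0.5]
opening: 0.591
```

Run:
```python
from h import *
st()
```

```text
t 11.2 p [ 0.5446 -0.0438  0.076 ] open 0.5913003703945718 F [-0.1696 -0.0147 -0.5045] M [ 0.037  -0.0285  0.0082] q [-0.266   0.1322  1.9862  0.0002  1.0214 -0.3525]
toolx [ 0.0017 -0.0003 -1.    ] jaw yaw deg 4.9466480929161785
```

>>> play_rows --claw '[255,255,255,255]' --travel '[[0.002,0,0],[0.005,0,0],[0.007,0,0],[0.008,0,0]]' --dr '[[0,0,0],[0,0,0],[0,0,0],[0,0,0]]'

```text
time: 11.6
eef_pos: [0.5446, -0.0437, 0.068]
tcp_rot: [0.478, 0.521, -0.478, 0.522]
contact_force: [0.0, -0.0, -1.4]
opening: 0.595
```

Run:
```python
from h import *
st();s=snap('side','l');d=snap('wrist','l')
f=lambda i:np.clip(i[...,::-1]*1.5,0,255).astype(np.uint8)
cv2.imwrite('pics/l_2.png',np.hstack([cv2.resize(f(s['img'][170:290,290:410]),(400,400),interpolation=2),cv2.resize(f(d['img'][80:480]),(400,300),interpolation=2)[:,:].repeat(1,0) if 0 else cv2.resize(f(d['img'][80:480,120:520]),(400,400))]))
```

```text
t 11.6 p [ 0.5446 -0.0437  0.068 ] open 0.5946763878862508 F [ 0.0225 -0.029  -1.3969] M [0.0105 0.0241 0.002 ] q [-0.2659  0.1434  1.9905  0.0002  1.0059 -0.3525]
toolx [ 0.0017 -0.0003 -1.    ] jaw yaw deg 4.955192425476942
```

View pics/l_2.png

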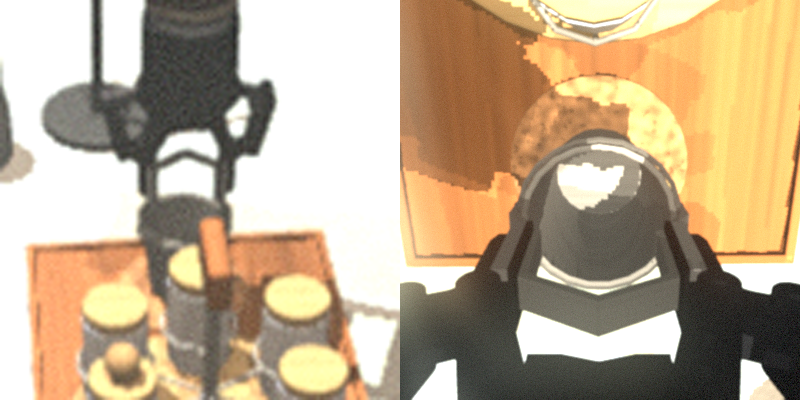

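Still carrying the weight. I'll go down in 1 mm steps and watch the force.

>>> play_rows --claw '[255,255,255,255]' --travel '[[0.001,0,0],[0.002,0,0],[0.003,0,0],[0.003,0,0]]' --dr '[[0,0,0],[0,0,0],[0,0,0],[0,0,0]]'

```text
time: 12.1
eef_pos: [0.5443, -0.0437, 0.0646]
tcp_rot: [0.478, 0.521, -0.478, 0.521]
contact_force: [-0.3, -0.1, -1.7]
opening: 0.588
```

>>> play_rows --claw '[255,255,255]' --travel '[[0.001,0,0],[0.0015,0,0],[0.0015,0,0]]' --dr '[[0,0,0],[0,0,0],[0,0,0]]'

```text
time: 12.4
eef_pos: [0.5445, -0.0438, 0.0637]
tcp_rot: [0.478, 0.521, -0.478, 0.522]
contact_force: [-0.4, -0.1, 2.6]
opening: 0.593
```

Contact at 0.0637, with a light press of about 4 N. I'll open gradually.

>>> play_rows --claw '[100,92,80,60,30,0,0,0]' --travel '[[0,0,0],[0,0,0],[0,0,0],[0,0,0],[0,0,0],[0,0,0],[0,0,0],[0,0,0]]' --dr '[[0,0,0],[0,0,0],[0,0,0],[0,0,0],[0,0,0],[0,0,0],[0,0,0],[0,0,0]]'

```text
time: 13.2
eef_pos: [0.5445, -0.0438, 0.0637]
tcp_rot: [0.478, 0.521, -0.478, 0.521]
contact_force: [0.5, 0.3, 0.7]
opening: 1.001
```

Run:
```python
from h import *
st();s=snap('side','m');d=snap('wrist','m')
f=lambda i:np.clip(i[...,::-1]*1.5,0,255).astype(np.uint8)
cv2.imwrite('pics/m_2.png',np.hstack([cv2.resize(f(s['img'][170:290,290:410]),(400,400),interpolation=2),cv2.resize(f(d['img'][80:480,120:520]),(400,400))]))
```

```text
t 13.2 p [ 0.5445 -0.0438  0.0637] open 1.0011949137380851 F [0.4725 0.3414 0.6776] M [0.0093 0.025  0.0296] q [-0.266   0.1498  1.9924  0.      0.9983 -0.3524]
toolx [ 0.0011 -0.0003 -1.    ] jaw yaw deg 4.95048669159252
```

View pics/m_2.png

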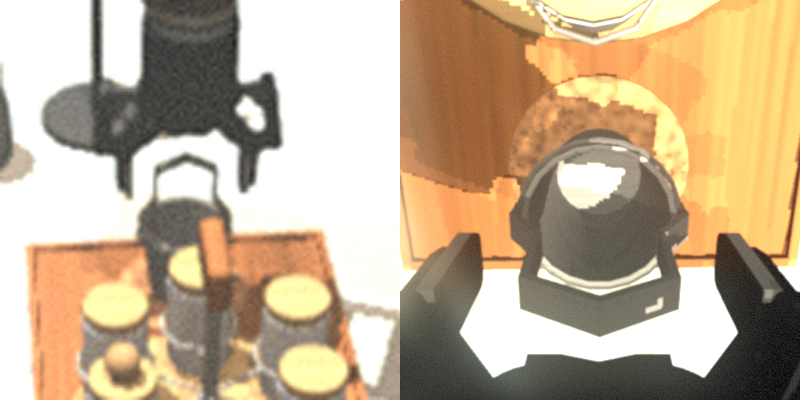

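The pail is released and upright on the coaster. I'll go straight up, then over for a view of the carousel.

>>> play_rows --claw '[0,0,0,0,0,0,0,0,0,0,0,0]' --travel '[[-0.015,0,0],[-0.05,0,0],[-0.09,0,0],[-0.135,0,0],[-0.18,0,0],[-0.225,0,0],[-0.26,0,0],[-0.27,0,-0.03],[-0.27,0,-0.06],[-0.27,0,-0.085],[-0.27,0,-0.1],[-0.27,0,-0.1]]' --dr '[[0,0,0],[0,0,0],[0,0,0],[0,0,0],[0,0,0],[0,0,0],[0,0,0],[0,0,0],[0,0,0],[0,0,0],[0,0,0],[0,0,0]]'

```text
time: 14.5
eef_pos: [0.5353, 0.0573, 0.3346]
tcp_rot: [0.478, 0.521, -0.477, 0.522]
contact_force: [-1.1, -0.3, -0.6]
opening: 0.999
```

Run:
```python
from h import *
st();snap('wrist','n');snap('side','n')
```

```text
t 14.5 p [0.5353 0.0573 0.3346] open 0.9987290302224844 F [-1.1145 -0.3443 -0.6066] M [-0.051  -0.0468 -0.0298] q [-0.0818 -0.0941  1.7322 -0.0001  1.5012 -0.1709]
toolx [ 0.0023 -0.0003 -1.    ] jaw yaw deg 5.103212294602949
```

View pics/n_wrist.png

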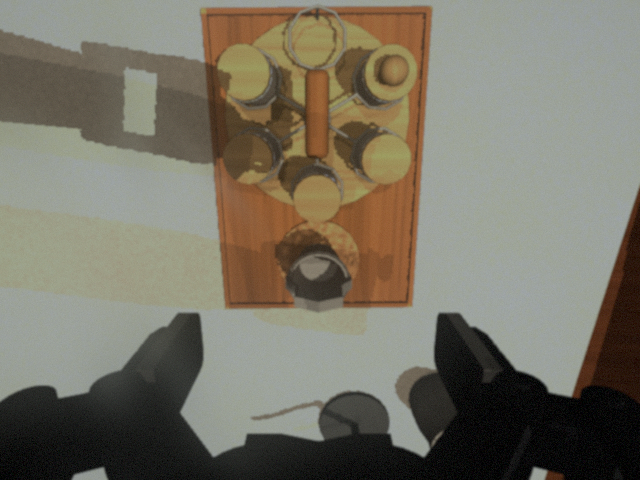

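View pics/n_side.png

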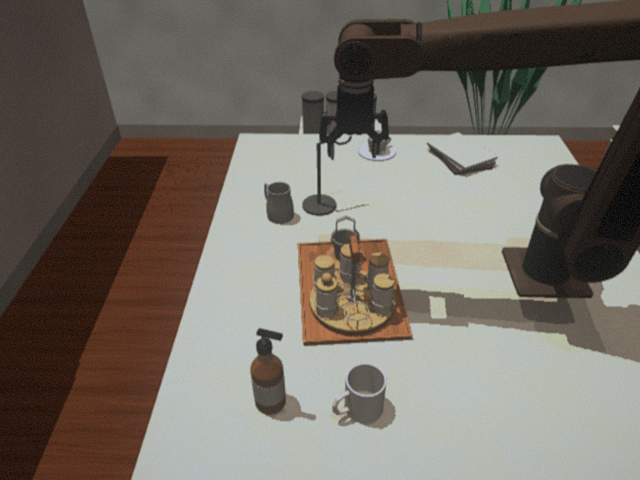

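The wrist view shows the grip bar from (317,70) to (317,158), the sugar knob at (394,71), the front jar at (318,195) and the pail standing on the coaster. I'll take a second wrist view for triangulation.

>>> play_rows --claw '[0,0,0,0,0]' --travel '[[0,0.01,-0.03],[0,0.02,-0.06],[0,0.02,-0.08],[0,0.02,-0.08],[0,0.02,-0.08]]' --dr '[[0,0,0],[0,0,0],[0,0,0],[0,0,0],[0,0,0]]'

```text
time: 15.1
eef_pos: [0.5488, 0.136, 0.3337]
tcp_rot: [0.478, 0.52, -0.478, 0.522]
contact_force: [-0.3, -0.3, 0.2]
opening: 1.005
```

Run:
```python
from h import *
st();d=snap('wrist','o');n=load('wrist','n')
f=lambda i:np.clip(i[...,::-1]*1.4,0,255).astype(np.uint8)
cv2.imwrite('pics/o_2.png',np.hstack([cv2.resize(f(n['img'][0:320,200:440]),None,fx=1.6,fy=1.6),cv2.resize(f(d['img'][0:320,180:420]),None,fx=1.6,fy=1.6)]))
```

```text
t 15.1 p [0.5488 0.136  0.3337] open 1.0053491840167952 F [-0.267  -0.3413  0.1875] M [0.0254 0.0014 0.0191] q [ 0.0645 -0.0303  1.673  -0.002   1.4979 -0.0217]
toolx [ 0.0011 -0.0019 -1.    ] jaw yaw deg 4.948211696638489
```

View pics/o_2.png

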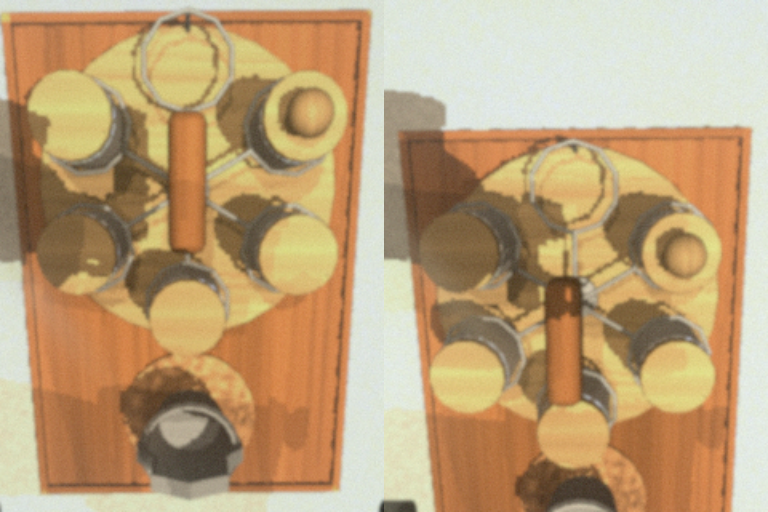

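Run:
```python
from h import *
n=load('wrist','n');o=load('wrist','o')
N=lambda x,y:(200+x/1.6-.2,y/1.6-.2);O=lambda x,y:(180+(x-384)/1.6-.2,y/1.6-.2)
r={}
for k,a,b in [('sugar',(305,122),(674,254)),('front',(187,317),(573,434)),('right',(291,252),(677,376)),('L',(84,250),(467,376)),('UL',(69,115),(457,250)),('knob',(310,112),(685,256)),('barfar',(188,113),(563,280)),('barnear',(188,248),(563,403))]:
    p,e=tri(n,N(*a),o,O(*b));r[k]=p;print(k,p,round(e,4))
x=onz(n,*N(188,180),.208),onz(o,*O(563.5,341),.208);print('bar mid',x)
ax=np.array([(onz(n,*N(*a),.124)+onz(o,*O(*b),.124))/2 for a,b in [((305,122),(674,254)),((84,250),(467,376)),((69,115),(457,250)),((291,252),(677,376)),((187,317),(573,434))]])
print('lids at .124\n',ax)
m=(ax[0]+ax[1])/2,(ax[2]+ax[3])/2;print('axis from opposite lids',m)
A=np.c_[2*ax[:,:2],np.ones(5)];s=np.linalg.lstsq(A,(ax[:,:2]**2).sum(1),rcond=None)[0];print('circle',s[:2],np.sqrt(s[2]+s[:2]@s[:2]))
c=s[:2];co=np.array([.544,-.043]);fa=np.arctan2(*(co-c)[::-1]);print('dist coaster',np.linalg.norm(co-c),'front deg',np.rad2deg(fa))
for v in ax: print(np.rad2deg(np.arctan2(*(v[:2]-c)[::-1])), np.linalg.norm(v[:2]-c))
```

```text
sugar [0.5888 0.1808 0.118 ] 0.0051
front [0.533  0.0619 0.1268] 0.0002
right [0.5944 0.1062 0.1236] 0.0043
L [0.4674 0.0983 0.1381] 0.004
UL [0.4537 0.1722 0.1161] 0.0011
knob [0.5899 0.1826 0.1413] 0.0006
barfar [0.5238 0.1697 0.196 ] 0.0002
barnear [0.5289 0.1094 0.2088] 0.0008
bar mid (array([0.5265, 0.1398, 0.208 ]), array([0.5266, 0.1414, 0.208 ]))
lids at .124
 [[0.588  0.1807 0.124 ]
 [0.4649 0.0956 0.124 ]
 [0.4553 0.1721 0.124 ]
 [0.5944 0.1062 0.124 ]
 [0.5329 0.0611 0.124 ]]
axis from opposite lids (array([0.5265, 0.1382, 0.124 ]), array([0.5248, 0.1392, 0.124 ]))
circle [0.5253 0.1385] 0.07628164921615618
dist coaster 0.18243918870159903 front deg -84.11447628091906
33.962948814189104 0.07561755353479627
-144.59480165132805 0.07404434167034792
154.31726818920984 0.07768755685990252
-25.013002307407195 0.07622767558011755
-84.35075145773462 0.07776796309851583
```

Run:
```python
from h import *
plan([.526,.1392,.133],tool(np.deg2rad(4.8)))
```

```text
travel [ 0.2008 -0.0226 -0.0058] dist 0.202 dr [ 0.0019  0.0019 -0.001 ] deg 0.2
```

>>> play_rows --claw '[0,0,0,0,0,0,0,0,0,0]' --travel '[[0.02,-0.0226,-0.006],[0.05,-0.0226,-0.006],[0.08,-0.0226,-0.006],[0.11,-0.0226,-0.006],[0.14,-0.0226,-0.006],[0.165,-0.0226,-0.006],[0.185,-0.0226,-0.006],[0.201,-0.0226,-0.006],[0.201,-0.0226,-0.006],[0.201,-0.0226,-0.006]]' --dr '[[0.002,0.002,-0.001],[0.002,0.002,-0.001],[0.002,0.002,-0.001],[0.002,0.002,-0.001],[0.002,0.002,-0.001],[0.002,0.002,-0.001],[0.002,0.002,-0.001],[0.002,0.002,-0.001],[0.002,0.002,-0.001],[0.002,0.002,-0.001]]'

```text
time: 16.15
eef_pos: [0.5263, 0.1384, 0.1331]
tcp_rot: [0.479, 0.52, -0.479, 0.52]
contact_force: [-0.2, 0.6, -0.0]
opening: 0.999
```

Run:
```python
from h import *
st();d=snap('wrist','p');s=snap('side','p')
f=lambda i:np.clip(i[...,::-1]*1.4,0,255).astype(np.uint8)
cv2.imwrite('pics/p_2.png',np.hstack([cv2.resize(f(d['img'][60:460,120:520]),(400,400)),cv2.resize(f(s['img'][200:330,290:420]),(400,400),interpolation=2)]))
```

```text
t 16.15 p [0.5263 0.1384 0.1331] open 0.998686233097169 F [-0.2151  0.5594 -0.0378] M [ 0.0188 -0.0618 -0.0109] q [ 0.0707  0.0569  1.9526 -0.0002  1.1321 -0.0115]
toolx [ 0.0001 -0.0001 -1.    ] jaw yaw deg 4.7126403583118925
```

View pics/p_2.png

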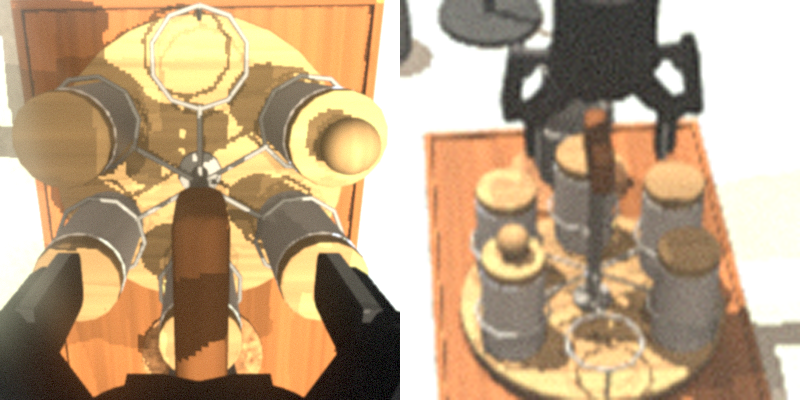

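>>> play_rows --claw '[80,140,180,200,255,255,255,255,255]' --travel '[[0,0,0],[0,0,0],[0,0,0],[0,0,0],[0,0,0],[0,0,0],[0,0,0],[0,0,0],[0,0,0]]' --dr '[[0,0,0],[0,0,0],[0,0,0],[0,0,0],[0,0,0],[0,0,0],[0,0,0],[0,0,0],[0,0,0]]' --force 45

```text
time: 17.15
eef_pos: [0.5272, 0.1389, 0.1345]
tcp_rot: [0.48, 0.52, -0.478, 0.521]
contact_force: [0.1, 0.6, 2.2]
opening: 0.207
```

Run:
```python
from h import *
st();d=snap('wrist','q');s=snap('side','q')
f=lambda i:np.clip(i[...,::-1]*1.4,0,255).astype(np.uint8)
cv2.imwrite('pics/q_2.png',np.hstack([cv2.resize(f(d['img'][60:460,120:520]),(400,400)),cv2.resize(f(s['img'][200:330,290:420]),(400,400),interpolation=2)]))
```

```text
t 17.15 p [0.5272 0.1389 0.1345] open 0.20728320084135574 F [0.0901 0.6122 2.1807] M [ 0.0635  0.1662 -0.0086] q [ 0.0715  0.0558  1.9509  0.0001  1.132  -0.0114]
toolx [ 0.0029  0.0003 -1.    ] jaw yaw deg 4.744459282670743
```

View pics/q_2.png

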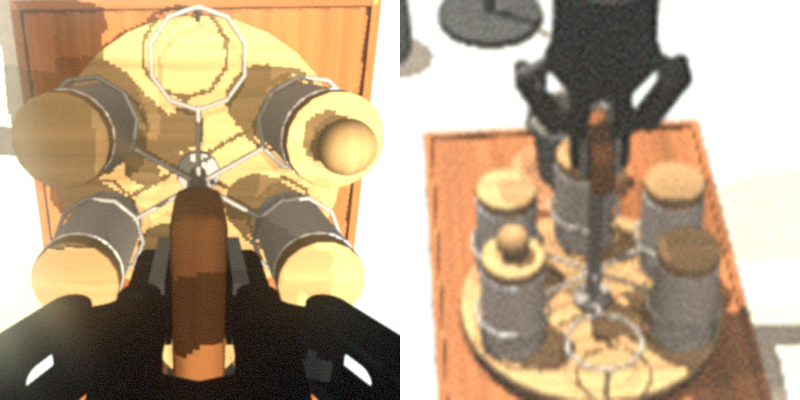

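The bar is gripped with an opening of 17.6 mm, as expected for 18 mm. I'll turn clockwise in two parts.

>>> play_rows --claw '[255,255,255,255,255,255,255,255,255,255,255,255,255,255,255,255]' --travel '[[0,0,0],[0,0,0],[0,0,0],[0,0,0],[0,0,0],[0,0,0],[0,0,0],[0,0,0],[0,0,0],[0,0,0],[0,0,0],[0,0,0],[0,0,0],[0,0,0],[0,0,0],[0,0,0]]' --dr '[[0.015,0,0],[0.05,0,0],[0.11,0,0],[0.19,0,0],[0.28,0,0],[0.37,0,0],[0.46,0,0],[0.55,0,0],[0.64,0,0],[0.73,0,0],[0.81,0,0],[0.88,0,0],[0.94,0,0],[0.98,0,0],[1.0,0,0],[1.0,0,0]]'

```text
time: 18.85
eef_pos: [0.5282, 0.1385, 0.1345]
tcp_rot: [0.672, 0.226, -0.668, 0.227]
contact_force: [5.3, -0.8, -1.4]
opening: 0.204
```

Run:
```python
from h import *
st();s=snap('side','r')
cv2.imwrite('pics/r_2.png',cv2.resize(np.clip(s['img'][200:330,290:420,::-1]*1.4,0,255).astype(np.uint8),(500,500),interpolation=2))
```

```text
t 18.85 p [0.5282 0.1385 0.1345] open 0.2036073169255873 F [ 5.3027 -0.8127 -1.3773] M [-0.1698 -0.3588 -0.0326] q [ 0.071   0.0563  1.9504 -0.0007  1.1297  0.9892]
toolx [ 0.0053 -0.0003 -1.    ] jaw yaw deg -52.59214147838072
```

View pics/r_2.png

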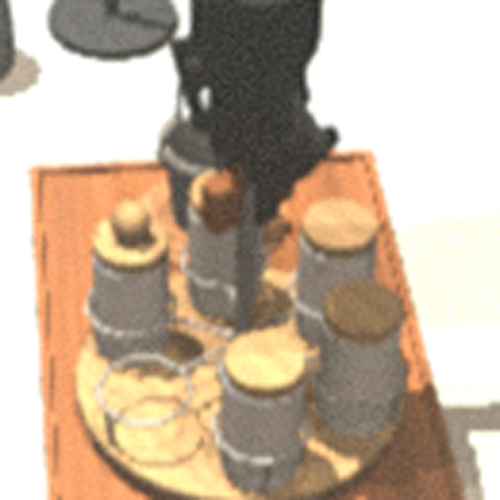

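Turned 57.3° with the jars upright and a small side force. The rest follows.

>>> play_rows --claw '[255,255,255,255,255,255,255,255,255,255,255,255,255,255,255,255,255]' --travel '[[0,0,0],[0,0,0],[0,0,0],[0,0,0],[0,0,0],[0,0,0],[0,0,0],[0,0,0],[0,0,0],[0,0,0],[0,0,0],[0,0,0],[0,0,0],[0,0,0],[0,0,0],[0,0,0],[0,0,0]]' --dr '[[0.015,0,0],[0.05,0,0],[0.11,0,0],[0.19,0,0],[0.28,0,0],[0.37,0,0],[0.46,0,0],[0.55,0,0],[0.64,0,0],[0.73,0,0],[0.82,0,0],[0.9,0,0],[0.97,0,0],[1.03,0,0],[1.065,0,0],[1.078,0,0],[1.078,0,0]]'

```text
time: 20.6
eef_pos: [0.5283, 0.1374, 0.1345]
tcp_rot: [0.693, -0.15, -0.689, -0.149]
contact_force: [2.7, -4.8, 0.3]
opening: 0.205
```

Run:
```python
from h import *
st();s=snap('side','s');w=snap('wrist','s');t=snap('top','s')
f=lambda i:np.clip(i[...,::-1]*1.4,0,255).astype(np.uint8)
cv2.imwrite('pics/s_2.png',np.hstack([cv2.resize(f(s['img'][210:330,290:410]),(420,420),interpolation=2),cv2.resize(f(t['img'][220:340,220:340]),(370,420),interpolation=2)]))
```

```text
t 20.6 p [0.5283 0.1374 0.1345] open 0.2050109532563341 F [ 2.7101 -4.7916  0.3049] M [-0.5885 -0.0093 -0.0265] q [ 0.07    0.0563  1.9504 -0.0032  1.1299  2.0674]
toolx [ 0.0051 -0.0025 -1.    ] jaw yaw deg -114.361237128789
```

View pics/s_2.png

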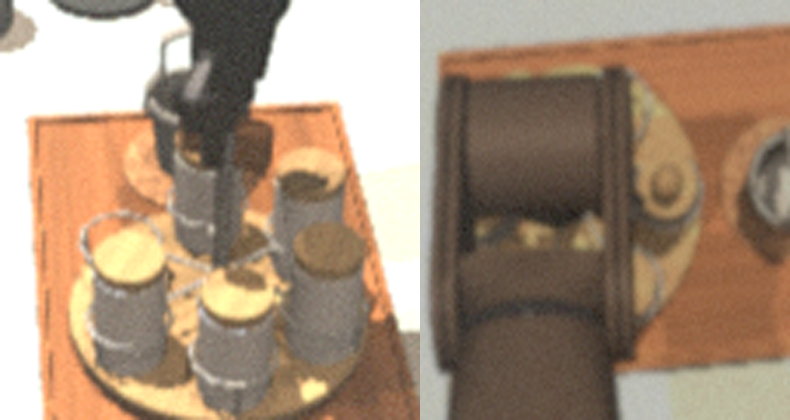

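View pics/s_wrist.png

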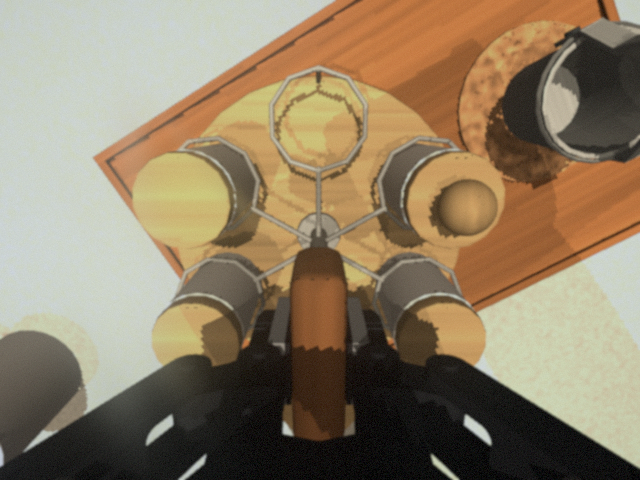

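Run:
```python
from h import *
w=load('wrist','s');t=load('top','s')
k=onz(w,468,207,.138);k2=onz(t,300.1,272.3,.138);print('knob',k,k2,'tri',tri(w,(468,207),t,(300.1,272.3)))
lid=onz(w,456,199,.124);print('lid',lid)
print('lids L',onz(w,182,199,.124))
print('deck hub',onz(w,318,232,.032),'well empty top',onz(w,318,118,.06))
for c in ([.526,.139],[.5253,.1385],[.5275,.1385]):
  c=np.array(c);co=np.array([.544,-.043]);a=lambda p:np.rad2deg(np.arctan2(*(np.asarray(p)[:2]-c)[::-1]))
  print('front',a(co),'knob',a(k),a(k2),'lid',a(lid),'r',np.linalg.norm(k[:2]-c),np.linalg.norm(lid[:2]-c))
# tray long edges in wrist n for axis direction
```

```text
knob [0.5335 0.0598 0.138 ] [0.5327 0.0602 0.138 ] tri (array([0.533 , 0.0599, 0.137 ]), np.float64(0.0007559921141520423))
lid [0.535  0.0601 0.124 ]
lids L [0.5904 0.1822 0.124 ]
deck hub [0.526  0.1384 0.032 ] well empty top [0.5987 0.1054 0.06  ]
front -84.35175262626473 knob -84.59954861763903 -85.1707258562752 lid -83.47655812121184 r 0.07953302569241244 0.07938349278553965
front -84.11755440990466 knob -84.06069419276739 -84.63196943440377 lid -82.9307459318243 r 0.07910462476501899 0.07896984004025108
front -84.80557109226518 knob -85.64977550458809 -86.23124412803433 lid -84.51984205551379 r 0.07890732634793228 0.07872936681176927
```

Run:
```python
from h import *
n=load('wrist','n');t=load('top','a')
for nm,d,cs in (('top',t,[(226,236),(231,331),(358,227),(366,321)]),('n',n,[(200.5,8.5),(432,8),(226,307),(412,305.5)])):
    A,B,C,D=[onz(d,*c,.015) for c in cs]; v=(C+D)/2-(A+B)/2
    print(nm,np.linalg.norm(A-B),np.linalg.norm(C-D),np.linalg.norm(v),'heading',np.rad2deg(np.arctan2(v[1],v[0])), A,B,C,D)
w=load('wrist','s');s=load('side','s')
im=s['img'][...,::-1].copy()
cv2.imwrite('pics/s_3.png',cv2.resize(np.clip(im[200:300,300:400]*1.3,0,255).astype(np.uint8),(600,600),interpolation=2))
```

```text
top 0.25830957288363593 0.2583112803587296 0.36486603588365407 heading -84.72897501692802 [0.6399 0.2674 0.015 ] [0.3828 0.2416 0.015 ] [ 0.6735 -0.0976  0.015 ] [ 0.4162 -0.1199  0.015 ]
n 0.25907832161635175 0.2580325884999587 0.36573101734765034 heading -84.42217901745059 [0.3864 0.2435 0.015 ] [0.6444 0.2671 0.015 ] [ 0.4225 -0.1211  0.015 ] [ 0.6794 -0.0964  0.015 ]
```

View pics/s_3.png

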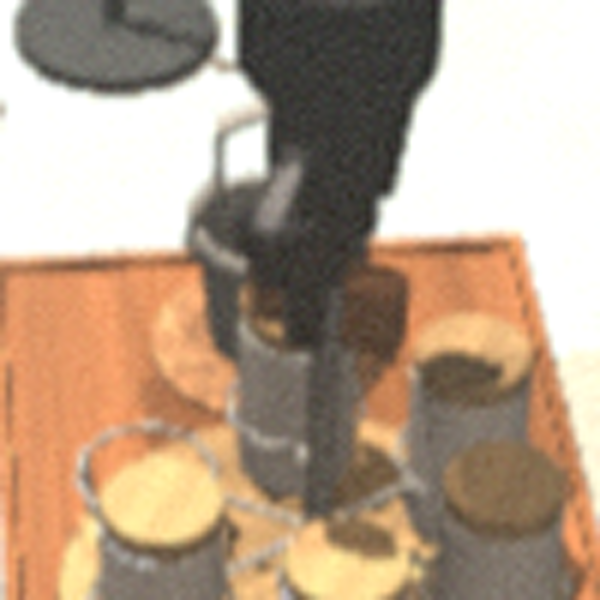

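View pics/s_top.png

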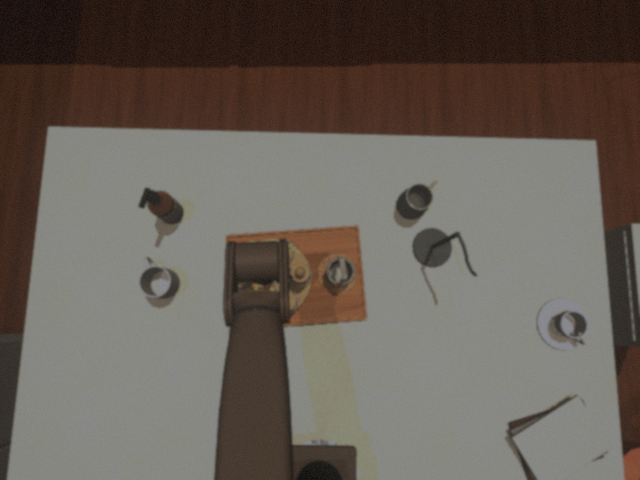

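The sugar jar's bearing is about −84.4° to −85°, against a tray/coaster direction of −84.4° to −84.7°, so it faces the pail. The other items are where they started. I'll let it settle while gripping, then hand in.

>>> play_rows --claw '[255,255,255]' --travel '[[0,0,0],[0,0,0],[0,0,0]]' --dr '[[0,0,0],[0,0,0],[0,0,0]]'

```text
time: 21.05
eef_pos: [0.5283, 0.1374, 0.1345]
tcp_rot: [0.693, -0.15, -0.689, -0.149]
contact_force: [3.5, -1.8, 1.0]
opening: 0.204
```

Run:
```python
from h import *
st();print(ctrl.sign_off())
```

```text
t 21.05 p [0.5283 0.1374 0.1345] open 0.20419203977932288 F [ 3.4972 -1.7774  1.0317] M [-0.1644  0.0582 -0.0265] q [ 0.0701  0.0564  1.9504 -0.0033  1.13    2.0673]
toolx [ 0.005  -0.0026 -1.    ] jaw yaw deg -114.35099239517673
the job is handed in; nothing more can be done
None
```

The pail is standing upright on the coaster and released, and the sugar jar now faces it. I turned the carousel about 119° clockwise and handed the job in at 21 s, still gripping the wooden grip.

**What went wrong:** my first grasp of the hoop missed. The real fingertips sit about 40 mm above the TCP position the robot reports, so the fingers shut on the hoop's peak. They pressed on it with about 21 N along the vertical. The pail stayed on its hook. I measured the offset, corrected for it and grasped again without trouble.

**Last checks:**
- **Pail:** it was lowered centred on the coaster, within about 2 mm by the hand's position. The last pictures show it still upright there.
- **Sugar jar:** it points at −84.4° to −85°, and the tray and coaster direction is −84.4° to −84.7°. One rougher reading, from the jar's lid, was about 1° off that.
- **Grip:** the fingers hold the bar at about 17.4 mm open (the bar is 18 mm), with a side force of about 4 N.
- **Everything else:** the jars are upright in their wells, and the mug, syrup bottle and pitcher look unmoved.

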